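# Lever the stuck lid off the film box

### The job

The lid of the steel film box is jammed shut: lever it loose with the flat bar, set over the round pivot rod in front of the box and under the lid's lip, and do not take hold of the lid before it has come loose. Then take the lid off and lay it flat, handle up, in the white tray, and put the bar back flat on the rubber mat, in either order. Leave the blower, the jar and the timer where they are.

Things in the scene. Friction and masses are not known exactly. Their poses are not given: they have to be found in the camera images.
- box: fixed dark steel box, 120 (its x) x 110 (its y) mm, 90 mm high, 5 mm walls; origin on the bench under its middle, z up. A 6 mm base plate (140 mm wide) runs under it to y = -130 mm. The pivot rod stands in front of its -y wall (outer face at y = -55 mm). A stiff latch inside that wall's middle jams the lid: about 50 N upwards there, under the lip's middle, frees it
- fulcrum (a point): pivot rod: steel, 16 mm diameter, 100 mm long along the box's x, on two grey posts 84 mm apart; this point is the middle of its top line, 79 mm above the bench and 50 mm out (box -y) from the front wall; axes as the box
- lid: dark steel lid, 0.2 to 0.4 kg: plate 120 (x) x 135 (y) x 6 mm on the rim (underside at 90 mm), axes as the box; origin at the plate's underside over the box's centre. It sticks out 25 mm beyond the -y wall as a lip. Once its lip is 9 mm up it is loose, and stays propped there, tilted about 4 degrees. A 15 mm deep block (107 x 97 mm) under it fits in the box: standing on it the origin is 15 mm up
- lid_lip (a point): middle of the lower edge of the lid's lip at its outer front (lid y = -80 mm, underside level); 90 mm above the bench while the lid is shut: 11 mm above the top of the pivot rod
- lid_handle (a point): point in the black handle on the middle of the lid, a ridge 20 mm wide (lid x) by 50 mm long (lid y) by 32 mm high, its top 38 mm above the plate's underside; this point lies 28 mm above the plate's underside
- bar: flat pry bar 210 mm long along its x, 0.2 kg, lying flat; origin at its underside in the middle of its length, about its centre of mass; +x towards the tip. Steel blade 20 mm wide, 6 mm thick from x = 5 to 105 mm; wooden handle 22 mm wide, 14 mm thick from x = -105 to 5 mm; the undersides are flush
- bar_tip (a point): tip of the blade, at mid thickness (bar x = 105 mm, z = 3 mm)
- tray: fixed white open tray 210 (x) x 190 (y) mm, 45 mm high, walls and floor 4 mm; origin at its underside, centre
- mat: fixed dark rubber mat 290 (x) x 150 (y) mm, 3 mm thick, on the bench; origin at its underside, centre; the bar starts on it, roughly along its x
- blower: red-brown rubber blower bulb, 62 mm wide, 110 mm high, standing; origin under its centre; a bystander
- flask: amber jar, 56 mm wide, 110 mm high; origin under its centre; a bystander
- timer: black timer 60 x 90 x 50 mm with a white dial on top; origin under its centre; a bystander
Not all that is in view belongs to the job. What is shaped like the bar but pink or yellow is not meant. Leave any blue look-alike of the box alone.

How it is judged:
By the outcome, as a careful person would: the job done as asked, in the order asked, and still so for the second after the job is handed in, with the robot touching nothing.
It also fails if it takes over 72 s, if anything falls off the work surface, if the arm or the gripper's body presses on something with over 40 N, if the wrist force passes 120 N, or if a joint passes its speed limit or range.

### The arm

A 6-joint arm with a two-finger parallel gripper is mounted at the origin on the work surface. World frame = base frame: x ahead of the robot, y to its left, z up, the work surface at z = 0. Lengths are in m, angles in rad, forces in N, time in s.
With the tool pointing down it reaches from about 0.35 to 0.925 m from the base axis. Payload 6.4 kg.
Tool frame: the origin (TCP) lies on the mounting face of the last link; the fingertips stand 199 mm ahead of it and the grasp point (between the pads) lies 180 mm ahead of it; z points along the fingers, x is the direction in which the jaws open and shut, and the axes are right-handed (so a half turn about z gives the same grasp; the last joint's range is limited). The gripper opens to 94 mm and grips with 3 to 60 N. Pads are 16 mm wide; open, the fingers measure 119 mm over their backs; the gripper's body (75 mm by 177 mm) begins 78 mm behind the grasp point.
Start: joints at [-1.4, 0.245, 1.558, -0, 1.339, -0.174], TCP at [0.22, -0.612, 0.405] pointing down, gripper open.
Joint ranges: [-3.13, 3.13], [-1.02, 2.26], [0.13, 2.54], [-0.95, 4.09], [0.21, 2.88], [-2.74, 2.74]. Speed limits (rad/s): [2.57, 2.57, 3.14, 3.14, 3.14, 3.14].

### API

Orientations are given as a 3x3 rotation matrix whose columns are the frame's x, y, z axes.
In Python, from workcell import arm gives the robot as it stands.
- The arm moves only by the tool carry_out, never from a script. Its argument "increments" is a list of rows, each a list of 2 entries, a list of its own where there are three numbers: the shift along the tool's x, y, z in mm, then the turn, a rotation vector about the tool's x, y, z in rad. In form: [[[tx, ty, tz], [ax, ay, az]], ...]. A call has 1 to 10 rows; each row is the pose to reach, as a shift and turn from the pose commanded when the call began, along the tool's axes at that moment; what a row does not reach only later rows make up. A row lasts 1/12 s, in which the tool goes at most 41.7 mm and 7.16 degrees, less where a joint would pass 70% of its speed; a pose out of reach is approached as far as the arm can. A call with a gripper value outside its range is refused whole. "grip" is the finger opening in mm, from 0 to 94, set as the call begins (left out, the last holds). The fingers move at their own pace and stop on an object; the grip force is fixed at half the most. Time passes only in rows, so rows that repeat a pose let the fingers close. It gives the time, the measured TCP pose, the force and the opening at its end, in the units of the state.
- arm.get_obs(): the state, without advancing time (a new reading comes with each control period).
- arm.camera(name): name is "side" or "top"; returns a dict with "pixels" (400x640x3 uint8, red, green, blue), "range_z" (400x640 float32, m along the optical axis (not along the pixel's ray), 0 where there is no reading), "camera_matrix" (3x3 intrinsics, pixels), "camera_from_world" (4x4, takes a point from world to camera coordinates). Camera axes: x right, y down, z forward; pixel columns grow to the right and rows downward; lengths in m; the calibration is good to about 2 mm. A picture is of the moment at which its call begins.
- arm.sign_off(): hands the job in, once; it reports no verdict.
The state is a dict: "clock": time; "joints": joint angles; "qvel": joint speeds; "joint_efforts": joint torques, N m; "tool_pos": TCP position; "tcp_rot": TCP orientation; "ft_force": force on the tool from outside, world axes, zero at the start; "torque": the same for the moment, N m; "opening": finger opening in m.
Only numpy, scipy, OpenCV 4.12 (cv2) and the standard library are available. Lean on these libraries where they do the work, as an engineer would, in place of code of your own. Each camera call takes 0.05 s, during which the arm holds its last target.

## Working session

There is one attempt and no reset: what is moved stays moved. The work goes in short steps, Python scripts to look and compute and a tool call to move; the robot and the scene stay as the last step left them, time stands still between calls to the robot, and variables do not carry over. Pictures are saved under pics/ and viewed, and the job is handed in when it is done.

Besides the shell and the picture viewer there is one more tool, called after "Emit:" in YAML: its name, and indented under it one key for each argument. carry_out: Moves the arm, as the interface text tells. Its arguments: {"type":"object","properties":{"increments":{"type":"array"},"grip":{"type":"number"}},"required":["increments"]}

```bash
mkdir -p pics; python3 - <<'E'
from workcell import arm
import cv2,numpy as np
for n in ("top","side"):
    c=arm.camera(n); cv2.imwrite(f"pics/{n}0.png",c["pixels"][:,:,::-1]); np.savez(f"{n}0.npz",**c)
    print(c["camera_matrix"].round(1).tolist(), c["camera_from_world"].round(3).tolist())
o=arm.get_obs(); print({k:np.round(v,3).tolist() for k,v in o.items()})
E
```

```text
[[452.4, 0.0, 313.7], [0.0, 452.4, 191.9], [0.0, 0.0, 1.0]] [[-0.002, -1.0, -0.005, -0.113], [-0.99, 0.003, -0.139, 0.497], [0.139, 0.005, -0.99, 1.458], [0.0, 0.0, 0.0, 1.0]]
[[472.5, 0.0, 318.8], [0.0, 472.5, 200.6], [0.0, 0.0, 1.0]] [[-0.968, -0.251, 0.016, 0.447], [-0.184, 0.665, -0.723, 0.242], [0.171, -0.703, -0.69, 1.213], [0.0, 0.0, 0.0, 1.0]]
{'clock': 0.1, 'joints': [-1.4, 0.246, 1.559, 0.0, 1.339, -0.174], 'qvel': [-0.0, -0.002, -0.003, 0.001, 0.001, 0.0], 'joint_efforts': [0.001, -41.691, -31.553, 0.069, 0.031, -0.0], 'tool_pos': [0.22, -0.612, 0.404], 'tcp_rot': [[0.338, -0.941, -0.0], [-0.941, -0.338, 0.002], [-0.002, -0.0, -1.0]], 'ft_force': [0.812, -0.024, 0.085], 'torque': [0.065, -0.012, 0.004], 'opening': 0.094}
```

View pics/top0.png

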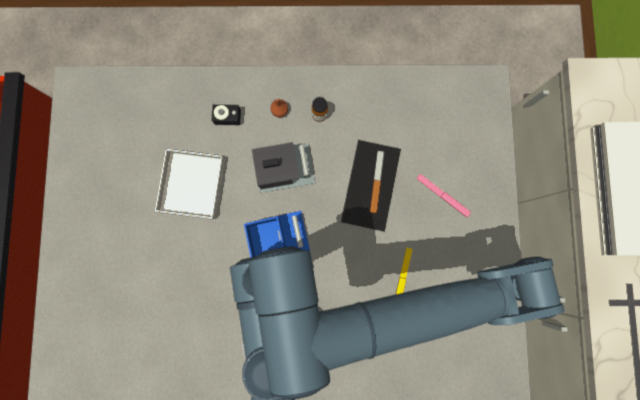

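View pics/side0.png

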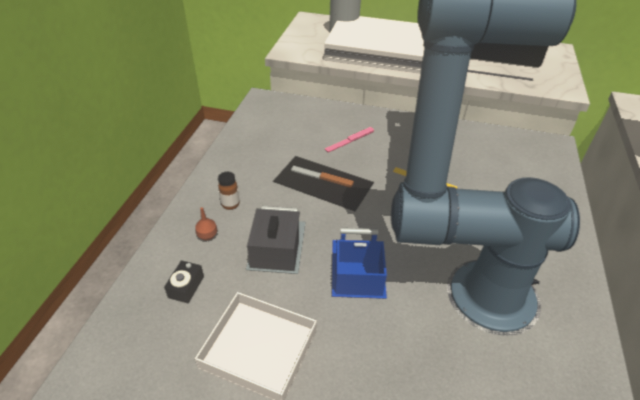

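```bash
cat > h.py <<'E'
import numpy as np,cv2
def load(n):
    return dict(np.load(n))
def cloud(c):
    K=c["camera_matrix"];T=c["camera_from_world"];z=c["range_z"].astype(float)
    v,u=np.mgrid[:400,:640]
    P=np.stack([(u-K[0,2])/K[0,0]*z,(v-K[1,2])/K[1,1]*z,z],-1)
    return (P-T[:3,3])@T[:3,:3]
def proj(c,p):
    K=c["camera_matrix"];T=c["camera_from_world"]
    q=np.atleast_2d(p)@T[:3,:3].T+T[:3,3]; q=q@K.T; return q[:,:2]/q[:,2:]
E
python3 - <<'E'
from h import *
c=load("top0.npz"); im=c["pixels"][:,:,::-1]
cv2.imwrite("pics/tc.png",cv2.resize(im[80:240,140:420],None,fx=2.85,fy=2.85,interpolation=cv2.INTER_CUBIC))
s=load("side0.npz"); cv2.imwrite("pics/sc.png",cv2.resize(s["pixels"][140:400,150:410,::-1],None,fx=2.3,fy=2.3,interpolation=cv2.INTER_CUBIC))
P=cloud(c)
for (u,v) in [(280,180),(262,170),(271,162),(305,160),(376,160),(374,195),(350,180),(190,185),(227,114),(279,108),(320,105)]: print(u,v,P[v,u].round(4))
P=cloud(s)
for (u,v) in [(285,220),(255,340),(335,180),(300,172),(260,335)]: print(u,v,P[v,u].round(4))
E
```

```text
280 180 [ 0.5265 -0.0082  0.0956]
262 170 [0.56   0.05   0.0906]
271 162 [0.578  0.0177 0.1287]
305 160 [ 0.5964 -0.087   0.0703]
376 160 [ 0.6081 -0.3256  0.0113]
374 195 [ 0.4883 -0.3159  0.0149]
350 180 [ 0.542  -0.2378 -0.0011]
190 185 [ 0.5267  0.3047 -0.0018]
227 114 [0.7553 0.1725 0.0604]
279 108 [ 7.757e-01 -1.000e-04  5.910e-02]
320 105 [ 0.7701 -0.1362  0.1044]
285 220 [ 0.563  -0.0267  0.0943]
255 340 [0.5422 0.282  0.0051]
335 180 [ 0.488  -0.308   0.0168]
300 172 [ 0.6097 -0.3283  0.0059]
260 335 [0.5351 0.2672 0.0063]
```

View pics/tc.png

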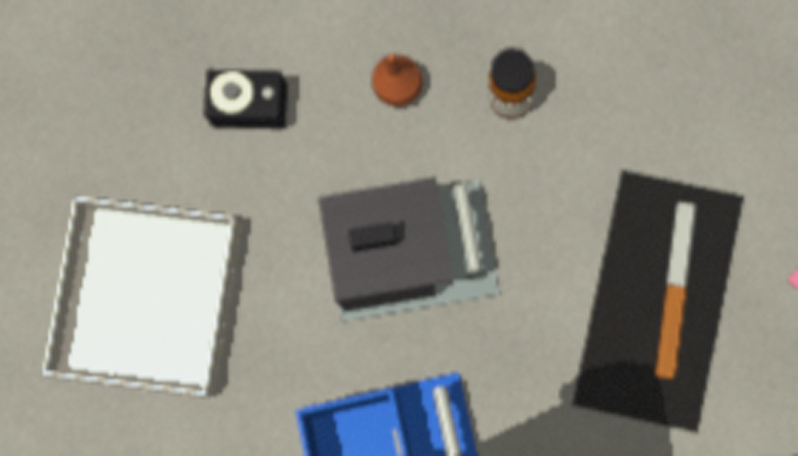

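View pics/sc.png

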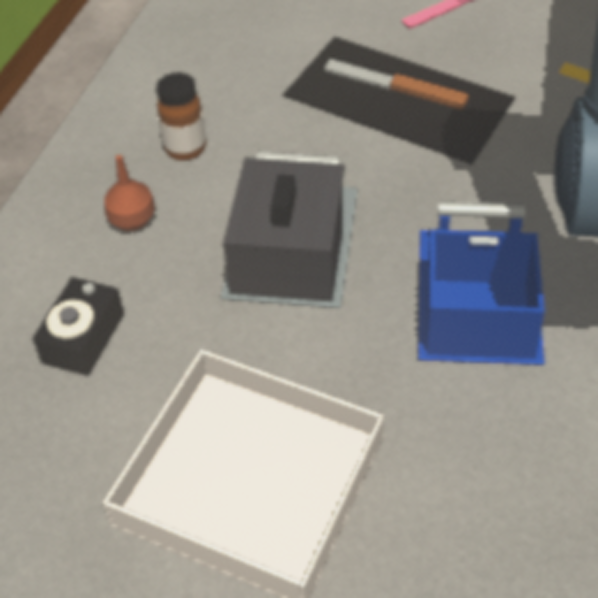

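```bash
cat > fit.py <<'E'
from h import *
def roi(P,lo,hi):
    return P[np.all((P>lo)&(P<hi),-1)]
def rect(p,name):
    r=cv2.minAreaRect((p[:,:2]*1000).astype(np.float32)); 
    print(name,len(p),"c",np.round(r[0],1),"size",np.round(r[1],1),"ang",round(r[2],2),"zmed",np.median(p[:,2]).round(4),"std",p[:,2].std().round(4))
E
python3 - <<'E'
from fit import *
for n in ("top0","side0"):
    c=load(n+".npz");P=cloud(c);print(n)
    f=P[np.all((P>[.3,-.15,-.02])&(P<[.9,.4,.03]),-1)]
    rect(roi(P,[.44,-.09,.088],[.66,.1,.105]),"lid")
    rect(roi(P,[.44,-.09,.115],[.66,.1,.15]),"handle")
    rod=roi(P,[.46,-.13,.065],[.64,-.06,.083]); rect(rod,"rod")
    hsv=cv2.cvtColor(c["pixels"],cv2.COLOR_RGB2HSV)
    reg=np.all((P>[.35,-.45,-.01])&(P<[.75,-.2,.03]),-1)
    px=c["pixels"].astype(int)
    br=reg&(((hsv[...,1]>120)&(px[...,0]>100))|(px.min(-1)>130)&(P[...,1]<-.28)&(P[...,1]>-.36))
    # keep connected component near bar
    k,l=cv2.connectedComponents(br.astype(np.uint8)); 
    sel=np.zeros_like(br)
    for i in range(1,k):
        m=l==i
        if m.sum()>15 and not (px[m].mean(0)[2]>100 and px[m].mean(0)[1]<130):
            q=P[m]; print(i,m.sum(),px[m].mean(0).round(),q.mean(0).round(3))
    mt=reg&(px.max(-1)<60); rect(P[mt],"mat")
    tr=roi(P,[.38,.16,.03],[.68,.42,.055]); rect(tr,"tray rim")
    np.set_printoptions(suppress=True)
E
```

```text
top0
lid 1435 c [582.6   9.5] size [122.2 135.4] ang 10.01 zmed 0.0955 std 0.003
handle 117 c [580.4  21.3] size [20.8 50. ] ang 9.62 zmed 0.1265 std 0.0036
rod 136 c [594.8 -82. ] size [93.7 16.6] ang 9.27 zmed 0.0769 std 0.0033
1 495 [164. 162. 147.] [ 0.712 -0.321 -0.   ]
2 394 [174. 140. 103.] [ 0.529 -0.325  0.012]
3 86 [162. 160. 145.] [ 0.365 -0.342 -0.   ]
mat 3020 c [ 524.7 -306.3] size [146.8 286.5] ang 77.39 zmed 0.0029 std 0.0033
tray rim 479 c [527.8 298.1] size [193.7 210.7] ang 82.61 zmed 0.0424 std 0.0051
side0
lid 1666 c [583.    8.5] size [120.6 142.1] ang 9.87 zmed 0.0966 std 0.0022
handle 151 c [580.7  21.6] size [21.1 56.2] ang 9.78 zmed 0.1279 std 0.0041
rod 95 c [594.1 -81.1] size [91.9 16. ] ang 11.93 zmed 0.0792 std 0.0022
1 349 [163. 159. 148.] [ 0.713 -0.322  0.001]
2 127 [173. 172. 161.] [ 0.592 -0.333  0.01 ]
3 176 [156. 107.  74.] [ 0.485 -0.315  0.017]
5 55 [159. 155. 144.] [ 0.361 -0.34   0.001]
mat 422 c [ 420.7 -264.6] size [117.7  66.4] ang 80.06 zmed 0.0035 std 0.0022
tray rim 1369 c [528.7 298.2] size [193.4 212.9] ang 82.68 zmed 0.0421 std 0.0053
```

```bash
python3 - <<'E'
from fit import *
for n in ("top0","side0"):
    c=load(n+".npz");P=cloud(c);print(n)
    px=c["pixels"].astype(int)
    reg=np.all((P>[.43,-.37,-.01])&(P<[.66,-.28,.03]),-1)
    o=reg&(px[...,0]-px[...,2]>45); b=reg&(px.min(-1)>95)&~o
    for m,nm in((o,"handle"),(b,"blade"),(o|b,"all")):
        k,l,st,_=cv2.connectedComponentsWithStats(m.astype(np.uint8)); i=1+st[1:,4].argmax(); rect(P[l==i],nm)
    v,u=np.nonzero(o|b)
    q=P[o|b];vx=cv2.fitLine(q[:,:2].astype(np.float32),cv2.DIST_L2,0,0,0).ravel();print(vx, np.degrees(np.arctan2(vx[1],vx[0])))
E
```

```text
top0
handle 242 c [ 485.5 -319.5] size [ 26.7 109.8] ang 82.31 zmed 0.0155 std 0.0056
blade 198 c [ 590.6 -334.8] size [ 23.8 104.5] ang 81.67 zmed 0.0081 std 0.0041
all 440 c [ 536.8 -326.4] size [ 26.7 213.4] ang 82.31 zmed 0.0119 std 0.006
[ 0.99173784 -0.12828094  0.53136384 -0.3265398 ] -7.3702664
side0
handle 218 c [ 487.  -324.9] size [ 43.2 109.9] ang 80.18 zmed 0.0163 std 0.0041
blade 177 c [ 591.4 -338.3] size [ 37.7 106.7] ang 81.58 zmed 0.0091 std 0.0034
all 395 c [ 538.3 -332.7] size [ 43.6 213.4] ang 81.05 zmed 0.0123 std 0.0051
[ 0.9908563  -0.13492133  0.53171074 -0.32443446] -7.7540708
```

```bash
cat >> h.py <<'E'
from scipy.spatial.transform import Rotation as Ro
def down(yaw,pitch=0):
    # tool x at yaw (deg), z down; pitch: turn (deg) about tool x
    a=np.radians(yaw);x=np.array([np.cos(a),np.sin(a),0]);z=np.array([0,0,-1.])
    R=np.stack([x,np.cross(z,x),z],1)
    return R@Ro.from_rotvec([np.radians(pitch),0,0]).as_matrix()
def inc(p,R,off=199):
    "p = desired point (mm) of tool point off mm ahead of TCP"
    from workcell import arm
    o=arm.get_obs();R0=np.array(o["tcp_rot"]);p0=np.array(o["tool_pos"])*1000
    t=np.asarray(p,float)-off*R[:,2]
    d=R0.T@(t-p0); w=Ro.from_matrix(R0.T@R).as_rotvec()
    print("inc",d.round(1).tolist(),w.round(4).tolist(),"| len",np.linalg.norm(d).round(), "now tip",(p0+off*R0[:,2]).round(1),"t",o["clock"],"F",np.round(o["ft_force"],1),"T",np.round(o["torque"],2),"open",round(o["opening"]*1000,1))
E
python3 -c "
from h import *
inc([492.4,-319.9,80],down(-97.8)); inc([492.4,-319.9,5],down(-97.8))"
```

```text
inc [-182.1, -355.2, 125.1] [0.0001, 0.0017, 0.4809] | len 418.0 now tip [ 219.6 -611.2  204.7] t 0.1 F [ 0.8 -0.   0.1] T [ 0.06 -0.01  0.  ] open 93.7
inc [-182.0, -355.2, 200.1] [0.0001, 0.0017, 0.4809] | len 446.0 now tip [ 219.6 -611.2  204.7] t 0.1 F [ 0.8 -0.   0.1] T [ 0.06 -0.01  0.  ] open 93.7
```

Emit:
carry_out:
  increments:
    - [[-182,-355,125],[0,0.002,0.481]]
    - [[-182,-355,125],[0,0.002,0.481]]
    - [[-182,-355,125],[0,0.002,0.481]]
    - [[-182,-355,125],[0,0.002,0.481]]
    - [[-182,-355,125],[0,0.002,0.481]]
    - [[-182,-355,125],[0,0.002,0.481]]
    - [[-182,-355,125],[0,0.002,0.481]]
    - [[-182,-355,125],[0,0.002,0.481]]
    - [[-182,-355,125],[0,0.002,0.481]]
    - [[-182,-355,125],[0,0.002,0.481]]
  grip: 60

```text
clock: 0.93
tool_pos: [0.4923, -0.3196, 0.2792]
tcp_rot: [[-0.136, -0.991, -0.0], [-0.991, 0.136, -0.002], [0.002, -0.0, -1.0]]
ft_force: [0.3, -0.8, -0.3]
opening: 0.0604
```

Emit:
carry_out:
  increments:
    - [[0,0,0],[0,0,0]]
    - [[0,0,0],[0,0,0]]
    - [[0,0,0],[0,0,0]]

```text
clock: 1.18
tool_pos: [0.4913, -0.3216, 0.28]
tcp_rot: [[-0.135, -0.991, -0.0], [-0.991, 0.135, -0.002], [0.002, -0.0, -1.0]]
ft_force: [0.1, 0.0, -0.2]
opening: 0.0598
```

```bash
python3 -c "
from h import *
inc([492.4,-319.9,5],down(-97.8))"
```

```text
inc [-2.0, -0.8, 76.0] [-0.0002, -0.0022, 0.0002] | len 76.0 now tip [ 491.3 -322.1   81. ] t 1.1833 F [ 0.1  0.  -0.2] T [ 0.07 -0.    0.  ] open 59.8
```

Emit:
carry_out:
  increments:
    - [[-2,-1,40],[0,0,0]]
    - [[-2,-1,65],[0,0,0]]
    - [[-2,-1,76],[0,0,0]]
    - [[-2,-1,76],[0,0,0]]
    - [[-2,-1,76],[0,0,0]]

```text
clock: 1.6
tool_pos: [0.4922, -0.3213, 0.2048]
tcp_rot: [[-0.138, -0.99, 0.001], [-0.99, 0.138, -0.003], [0.003, -0.001, -1.0]]
ft_force: [0.1, 0.4, -0.0]
opening: 0.0597
```

```bash
python3 -c "
from h import *
inc([492.4,-319.9,5],down(-97.8))
from workcell import arm
for n in ('top','side'):
    c=arm.camera(n); u,v=proj(c,[[.492,-.32,.02]])[0].astype(int); u=max(u,80);v=max(v,60)
    cv2.imwrite(f'pics/{n}1.png',cv2.resize(c['pixels'][v-60:v+60,u-80:u+80,::-1],None,fx=4.5,fy=4.5,interpolation=cv2.INTER_CUBIC))
"
```

```text
inc [-1.4, -0.0, 0.8] [-0.0013, -0.0026, -0.0023] | len 2.0 now tip [ 492.4 -321.9    5.8] t 1.6 F [ 0.1  0.4 -0. ] T [ 0.05 -0.01 -0.01] open 59.7
```

View pics/side1.png

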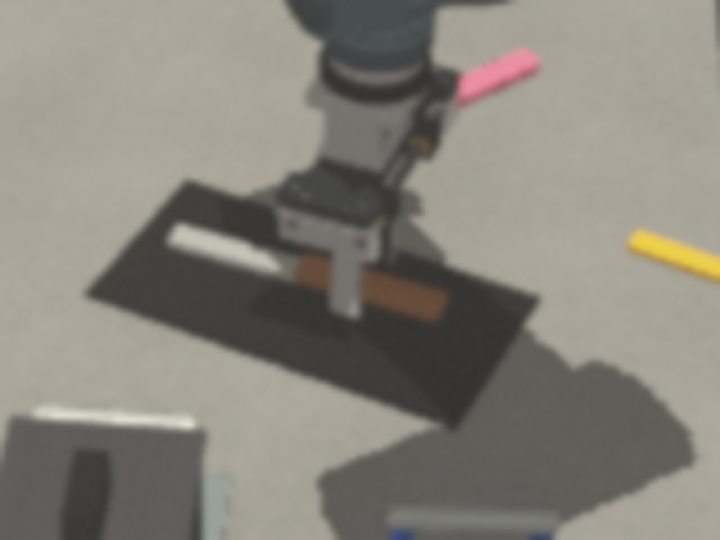

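The finger at crop pixel (345,300) straddles the wooden handle around its middle and the tips reach near the mat. Closing.

Emit:
carry_out:
  increments:
    - [[0,0,0.5],[0,0,0]]
    - [[0,0,0.5],[0,0,0]]
    - [[0,0,0.5],[0,0,0]]
    - [[0,0,0.5],[0,0,0]]
    - [[0,0,0.5],[0,0,0]]
    - [[0,0,0.5],[0,0,0]]
    - [[0,0,0.5],[0,0,0]]
    - [[0,0,0.5],[0,0,0]]
  grip: 10

```text
clock: 2.37
tool_pos: [0.4927, -0.3197, 0.2036]
tcp_rot: [[-0.136, -0.991, 0.0], [-0.991, 0.136, -0.002], [0.002, -0.0, -1.0]]
ft_force: [-0.4, 0.0, -0.0]
opening: 0.0214
```

Emit:
carry_out:
  increments:
    - [[0,0,-20],[0,0,0]]
    - [[0,0,-50],[0,0,0]]
    - [[0,0,-90],[0,0,0]]
    - [[0,0,-130],[0,0,0]]
    - [[0,0,-130],[0,0,0]]
    - [[0,0,-130],[0,0,0]]

```text
clock: 2.87
tool_pos: [0.4931, -0.3199, 0.3363]
tcp_rot: [[-0.136, -0.991, 0.004], [-0.991, 0.136, -0.006], [0.005, -0.005, -1.0]]
ft_force: [0.5, 0.6, -2.3]
opening: 0.0218
```

```bash
python3 -c "
from h import *
# target: tip edge outside lip
yaw=9.9;a=np.radians(yaw);B=np.array([580.5,21.5]);ey=np.array([-np.sin(a),np.cos(a)])
for y in (-270,-215): print(B+y*ey); inc([*(B+y*ey),135.],down(yaw))
from workcell import arm
for n in ('top','side'):
    c=arm.camera(n); np.savez(n+'2.npz',**c); u,v=proj(c,[[.52,-.32,.13]])[0].astype(int); u=max(u,80);v=max(v,60)
    cv2.imwrite(f'pics/{n}2.png',cv2.resize(c['pixels'][v-60:v+60,u-80:u+80,::-1],None,fx=4.5,fy=4.5,interpolation=cv2.INTER_CUBIC))
"
```

```text
[ 626.92085708 -244.47951806]
inc [-92.9, -122.3, 2.4] [0.0016, -0.0081, -1.8796] | len 154.0 now tip [ 493.9 -321.   137.3] t 2.8667 F [ 0.5  0.6 -2.3] T [0.02 0.04 0.03] open 21.8
[ 617.46475656 -190.29850512]
inc [-145.3, -105.6, 2.0] [0.0016, -0.0081, -1.8796] | len 180.0 now tip [ 493.9 -321.   137.3] t 2.8667 F [ 0.5  0.6 -2.3] T [0.02 0.04 0.03] open 21.8
```

View pics/side2.png

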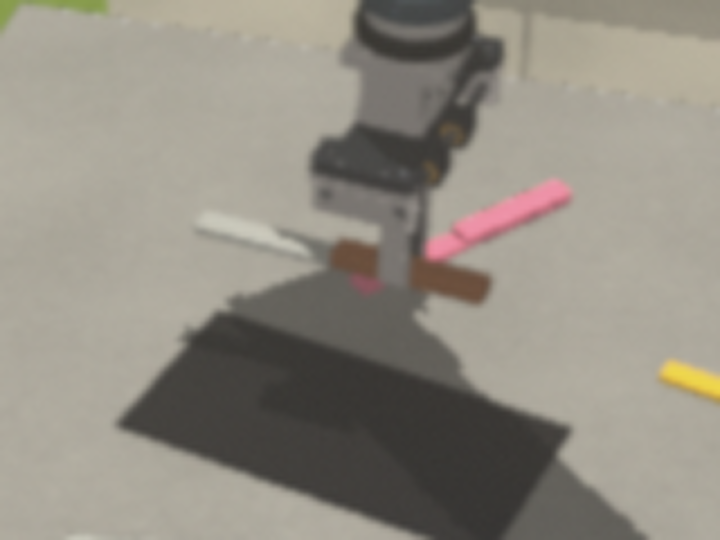

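```bash
cat >> h.py <<'E'
YAW=9.9;_a=np.radians(YAW);B=np.array([580.5,21.5]);EX=np.array([np.cos(_a),np.sin(_a)]);EY=np.array([-np.sin(_a),np.cos(_a)])
TIPD=149.5; UND=200.6
def bar_tip(y,z,pitch,x=0):
    "place bar tip's lower edge at box coords (x,y), world z, with pitch (+ tip up)"
    R=down(YAW,pitch)
    tip=np.array([*(B+x*EX+y*EY),z])
    t=tip-R@np.array([0,-TIPD,UND])
    inc(t,R,0)
E
python3 -c "
from h import *
bar_tip(-135,115,-7)
bar_tip(-135,92,-7)"
```

```text
inc [-102.7, -120.0, -0.7] [-0.0823, 0.1166, -1.877] | len 158.0 now tip [ 492.1 -319.   331.9] t 2.9667 F [ 0.2  0.3 -1.9] T [0.04 0.09 0.06] open 20.9
inc [-102.7, -120.1, 22.3] [-0.0823, 0.1166, -1.877] | len 160.0 now tip [ 492.1 -319.   331.9] t 2.9667 F [ 0.2  0.3 -1.9] T [0.04 0.09 0.06] open 20.9
```

Emit:
carry_out:
  increments:
    - [[-103,-120,-1],[-0.082,0.117,-1.877]]
    - [[-103,-120,-1],[-0.082,0.117,-1.877]]
    - [[-103,-120,-1],[-0.082,0.117,-1.877]]
    - [[-103,-120,-1],[-0.082,0.117,-1.877]]
    - [[-103,-120,-1],[-0.082,0.117,-1.877]]
    - [[-103,-120,-1],[-0.082,0.117,-1.877]]
    - [[-103,-120,-1],[-0.082,0.117,-1.877]]
    - [[-103,-120,-1],[-0.082,0.117,-1.877]]
    - [[-103,-120,-1],[-0.082,0.117,-1.877]]
    - [[-103,-120,-1],[-0.082,0.117,-1.877]]

```text
clock: 3.8
tool_pos: [0.6249, -0.2333, 0.3306]
tcp_rot: [[0.899, -0.437, -0.016], [-0.437, -0.895, -0.088], [0.024, 0.086, -0.996]]
ft_force: [-0.1, -0.6, -2.8]
opening: 0.0217
```

```bash
python3 -c "
from h import *
bar_tip(-135,115,-7)"
```

```text
inc [0.3, 0.3, -1.7] [-0.0277, 0.0416, -0.6239] | len 2.0 now tip [ 624.9 -233.3  330.6] t 3.8 F [-0.1 -0.6 -2.8] T [ 0.03 -0.04 -0.04] open 21.7
```

Emit:
carry_out:
  increments:
    - [[0,0,-1.5],[-0.028,0.042,-0.624]]
    - [[0,0,-1.5],[-0.028,0.042,-0.624]]
    - [[0,0,-1.5],[-0.028,0.042,-0.624]]
    - [[0,0,-1.5],[-0.028,0.042,-0.624]]
    - [[0,0,-1.5],[-0.028,0.042,-0.624]]
    - [[0,0,-1.5],[-0.028,0.042,-0.624]]
    - [[0,0,-1.5],[-0.028,0.042,-0.624]]
    - [[0,0,-1.5],[-0.028,0.042,-0.624]]

```text
clock: 4.47
tool_pos: [0.6252, -0.2335, 0.3341]
tcp_rot: [[0.987, 0.162, 0.023], [0.163, -0.979, -0.122], [0.003, 0.124, -0.992]]
ft_force: [-0.6, -0.8, -2.4]
opening: 0.0218
```

```bash
cat > snap.py <<'E'
import sys
from fit import *
from workcell import arm
tag=sys.argv[1]; ctr=[float(x) for x in sys.argv[2:5]]
h=int(sys.argv[5]) if len(sys.argv)>5 else 60
for n in ('top','side'):
    c=arm.camera(n); np.savez(f'{n}{tag}.npz',**c); u,v=proj(c,[ctr])[0].astype(int); u=max(u,h*4//3);v=max(v,h)
    cv2.imwrite(f'pics/{n}{tag}.png',cv2.resize(c['pixels'][v-h:v+h,u-h*4//3:u+h*4//3,::-1],None,fx=270/h,fy=270/h,interpolation=cv2.INTER_CUBIC))
    P=cloud(c); px=c['pixels'].astype(int)
E
python3 snap.py 3 .61 -.13 .1; python3 - <<'E'
from h import *
bar_tip(-135,115,-7)
a=np.radians(YAW)
for n in("top3","side3"):
    c=load(n+".npz")
    R=down(YAW,-7)
    from workcell import arm
    o=arm.get_obs();R=np.array(o["tcp_rot"]);p=np.array(o["tool_pos"])
    for nm,q in dict(tipL=[-.01,-.1495,.1946],tipR=[.01,-.1495,.1946],b0=[-.01,-.05,.1946],b1=[.01,-.05,.1946]).items():
        w=p+R@q; print(n,nm,w.round(4),proj(c,w).round(1))
    im=cv2.cvtColor(c["pixels"],cv2.COLOR_RGB2BGR)
    big=cv2.resize(im,None,fx=4.5,fy=4.5,interpolation=cv2.INTER_CUBIC)
    T=np.vstack([proj(c,p+R@np.array(q)) for q in ([-.01,-.1495,.1946],[.01,-.1495,.1946],[.01,-.05,.1946],[-.01,-.05,.1946])])
    # overlay box lip and rod
    def bx(x,y,z): return np.array([*(B+x*EX+y*EY),z])/1000
    L=np.vstack([proj(c,bx(*q)) for q in ([-60,-80,96],[60,-80,96],[60,55,96],[-60,55,96])])
    Rd=np.vstack([proj(c,bx(*q)) for q in ([-50,-105,79],[50,-105,79])])
    u,v=proj(c,[[.61,-.13,.1]])[0].astype(int)
    for poly,col in((T,(0,255,0)),(L,(0,0,255)),(Rd,(255,0,255))):
        cv2.polylines(big,[((poly+.5)*4.5).astype(int)],True,col,1)
    u,v=int(u*4.5),int(v*4.5); cv2.imwrite(f"pics/ov_{n}.png",big[max(v-270,0):v+270,max(u-360,0):u+360])
E
```

```text
inc [-0.4, -0.4, 2.7] [0.0029, -0.0034, -0.0084] | len 3.0 now tip [ 625.4 -233.6  335.1] t 4.5667 F [-0.3  0.7 -1.6] T [-0.02 -0.13 -0.04] open 21.5
top3 tipL [ 0.5961 -0.1127  0.1233] [[312.8 156.5]]
top3 tipR [ 0.6158 -0.1094  0.1234] [[311.7 150.4]]
top3 b0 [ 0.6123 -0.2101  0.1357] [[344.1 150.5]]
top3 b1 [ 0.632  -0.2068  0.1358] [[342.9 144.3]]
side3 tipL [ 0.5961 -0.1127  0.1233] [[282.6 188.9]]
side3 tipR [ 0.6158 -0.1094  0.1234] [[275.4 188.4]]
side3 b0 [ 0.6123 -0.2101  0.1357] [[287.3 163. ]]
side3 b1 [ 0.632  -0.2068  0.1358] [[280.5 162.5]]
```

View pics/ov_top3.png

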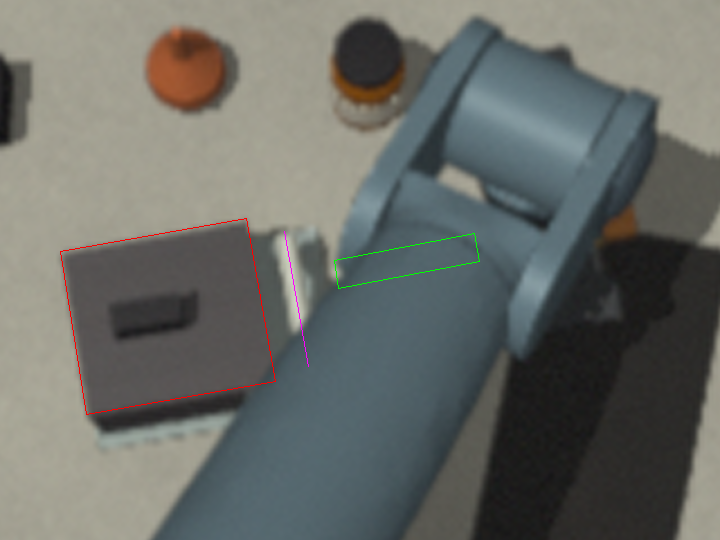

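View pics/ov_side3.png

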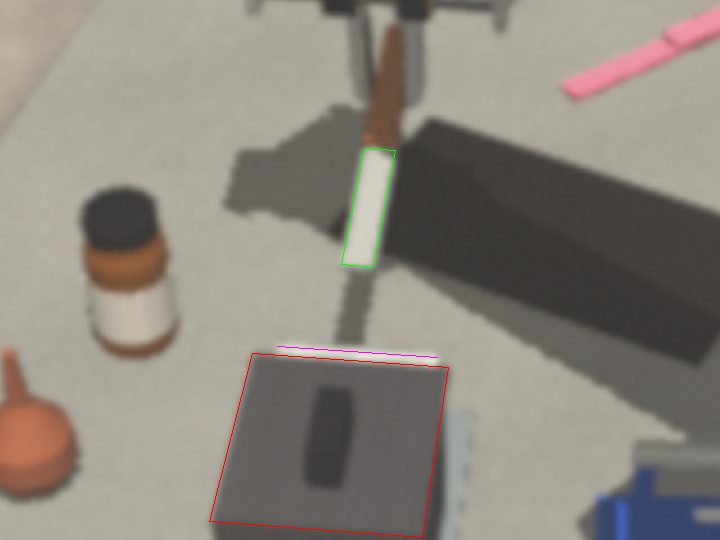

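```bash
python3 -c "
from h import *
bar_tip(-125,84.5,-7)
bar_tip(-62,76.7,-7)"
```

```text
inc [-0.6, -14.1, 31.7] [0.0029, -0.0034, -0.0084] | len 35.0 now tip [ 625.4 -233.6  335.1] t 4.5667 F [-0.3  0.7 -1.6] T [-0.02 -0.13 -0.04] open 21.5
inc [-1.1, -77.6, 31.6] [0.0029, -0.0034, -0.0084] | len 84.0 now tip [ 625.4 -233.6  335.1] t 4.5667 F [-0.3  0.7 -1.6] T [-0.02 -0.13 -0.04] open 21.5
```

Emit:
carry_out:
  increments:
    - [[-0.5,-7,16],[0.003,-0.003,-0.008]]
    - [[-0.5,-14,28],[0.003,-0.003,-0.008]]
    - [[-0.5,-14,31.5],[0.003,-0.003,-0.008]]
    - [[-0.5,-14,31.5],[0.003,-0.003,-0.008]]
    - [[-0.5,-14,31.5],[0.003,-0.003,-0.008]]
    - [[-0.5,-14,31.5],[0.003,-0.003,-0.008]]

```text
clock: 5.07
tool_pos: [0.6238, -0.224, 0.3033]
tcp_rot: [[0.985, 0.172, 0.023], [0.173, -0.977, -0.121], [0.002, 0.123, -0.992]]
ft_force: [0.7, 0.9, -2.0]
opening: 0.0214
```

```bash
python3 snap.py 4 .61 -.13 .1;  python3 -c "
from h import *
bar_tip(-125,84.5,-7)
bar_tip(-62,76.7,-7)"
```

```text
inc [-0.5, -0.7, 1.9] [0.0018, -0.0027, 0.0009] | len 2.0 now tip [ 623.8 -224.1  303.7] t 5.1667 F [ 0.2  0.4 -1.7] T [ 0.02 -0.04  0.02] open 21.6
inc [-0.4, -64.2, 1.8] [0.0018, -0.0027, 0.0009] | len 64.0 now tip [ 623.8 -224.1  303.7] t 5.1667 F [ 0.2  0.4 -1.7] T [ 0.02 -0.04  0.02] open 21.6
```

View pics/side4.png

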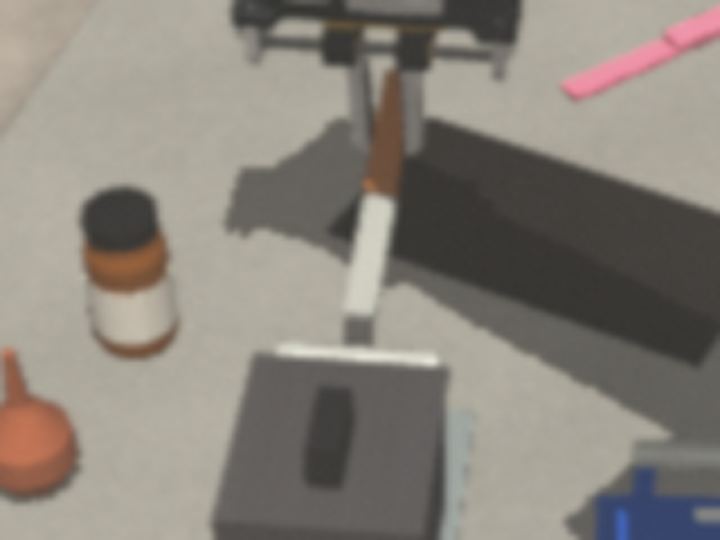

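Emit:
carry_out:
  increments:
    - [[-0.4,-6,1.2],[0.002,-0.003,0]]
    - [[-0.4,-13,1.2],[0.002,-0.003,0]]
    - [[-0.4,-20,1.2],[0.002,-0.003,0]]
    - [[-0.4,-27,1.2],[0.002,-0.003,0]]
    - [[-0.4,-34,1.2],[0.002,-0.003,0]]
    - [[-0.4,-34,1.2],[0.002,-0.003,0]]
    - [[-0.4,-34,1.2],[0.002,-0.003,0]]

```text
clock: 5.75
tool_pos: [0.6173, -0.1902, 0.2975]
tcp_rot: [[0.985, 0.173, 0.019], [0.174, -0.978, -0.119], [-0.002, 0.121, -0.993]]
ft_force: [0.2, 0.5, -1.9]
opening: 0.0215
```

```bash
python3 -c "
from h import *
bar_tip(-62,76.7,-7)
from workcell import arm
for i in range(4): arm.camera('top'); bar_tip(-62,76.7,-7)"
```

```text
inc [0.2, -29.1, -0.0] [-0.0011, 0.0014, 0.0021] | len 29.0 now tip [ 617.3 -190.2  297.5] t 5.75 F [ 0.2  0.5 -1.9] T [-0.03 -0.11 -0.02] open 21.5
inc [0.2, -29.6, 0.0] [-0.0009, 0.0013, 0.0015] | len 30.0 now tip [ 617.4 -190.6  297.6] t 5.8 F [ 0.1 -0.  -1.8] T [-0.05 -0.07  0.  ] open 21.9
inc [0.2, -29.9, 0.1] [-0.0008, 0.0012, 0.0012] | len 30.0 now tip [ 617.4 -190.9  297.7] t 5.85 F [ 0.8  0.2 -2.1] T [ 0.03 -0.16  0.08] open 21.8
inc [0.2, -30.0, 0.0] [-0.0008, 0.0012, 0.001] | len 30.0 now tip [ 617.4 -191.   297.7] t 5.9 F [ 0.6 -0.8 -2. ] T [-0.04 -0.1   0.02] open 21.4
inc [0.2, -30.1, 0.0] [-0.0008, 0.0012, 0.0008] | len 30.0 now tip [ 617.5 -191.1  297.7] t 5.95 F [-0.3  0.1 -2.1] T [ 0.02 -0.12 -0.04] open 21.8
```

Emit:
carry_out:
  increments:
    - [[0,-7,0],[0,0,0]]
    - [[0,-14,0],[0,0,0]]
    - [[0,-21,0],[0,0,0]]
    - [[0,-26,0],[0,0,0]]
    - [[0,-30,0],[0,0,0]]
    - [[0,-30,0],[0,0,0]]
    - [[0,-30,0],[0,0,0]]
    - [[0,-30,0],[0,0,0]]

```text
clock: 6.62
tool_pos: [0.6123, -0.1616, 0.294]
tcp_rot: [[0.985, 0.172, 0.02], [0.173, -0.978, -0.119], [-0.001, 0.121, -0.993]]
ft_force: [0.2, 1.1, -1.2]
opening: 0.0217
```

```bash
python3 snap.py 5 .61 -.13 .1; python3 - <<'E'
from h import *
bar_tip(-62,76.7,-7)
E
```

```text
inc [0.2, -0.0, 0.0] [-0.0009, 0.0013, 0.0009] | len 0.0 now tip [ 612.3 -161.7  294. ] t 6.7167 F [ 0.3 -0.2 -1.3] T [-0.03 -0.1  -0.02] open 21.6
```

View pics/side5.png

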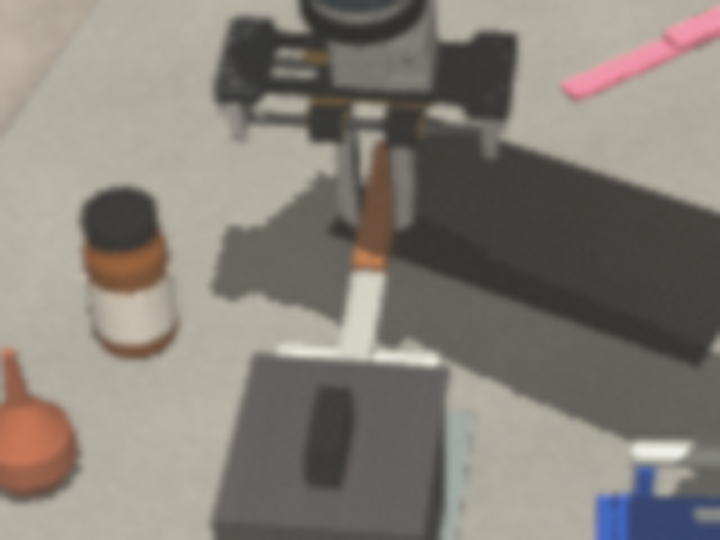

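```bash
cat >> h.py <<'E'
def pry(th,s=44,x=0):
    t=np.radians(th); y=-105-8*np.sin(t)+s*np.cos(t); z=71+8*np.cos(t)+s*np.sin(t)
    bar_tip(y,z,th,x)
E
python3 -c "
from h import *
for t in (-7,-3,0,3,6,9,12,15,18,20,22): print(t,end=' ');pry(t)"
```

```text
-7 inc [0.2, -2.1, 2.9] [-0.0009, 0.0013, 0.0009] | len 4.0 now tip [ 612.3 -161.7  294. ] t 6.7167 F [ 0.3 -0.2 -1.3] T [-0.03 -0.1  -0.02] open 21.6
-3 inc [0.2, 12.2, 10.8] [0.0689, 0.0013, 0.0008] | len 16.0 now tip [ 612.3 -161.7  294. ] t 6.7167 F [ 0.3 -0.2 -1.3] T [-0.03 -0.1  -0.02] open 21.6
0 inc [0.2, 22.6, 17.3] [0.1213, 0.0013, 0.0008] | len 28.0 now tip [ 612.3 -161.7  294. ] t 6.7167 F [ 0.3 -0.2 -1.3] T [-0.03 -0.1  -0.02] open 21.6
3 inc [0.2, 32.6, 24.4] [0.1736, 0.0014, 0.0008] | len 41.0 now tip [ 612.3 -161.7  294. ] t 6.7167 F [ 0.3 -0.2 -1.3] T [-0.03 -0.1  -0.02] open 21.6
6 inc [0.2, 42.2, 32.0] [0.226, 0.0014, 0.0007] | len 53.0 now tip [ 612.3 -161.7  294. ] t 6.7167 F [ 0.3 -0.2 -1.3] T [-0.03 -0.1  -0.02] open 21.6
9 inc [0.2, 51.4, 40.0] [0.2784, 0.0014, 0.0007] | len 65.0 now tip [ 612.3 -161.7  294. ] t 6.7167 F [ 0.3 -0.2 -1.3] T [-0.03 -0.1  -0.02] open 21.6
12 inc [0.2, 60.2, 48.6] [0.3307, 0.0014, 0.0007] | len 77.0 now tip [ 612.3 -161.7  294. ] t 6.7167 F [ 0.3 -0.2 -1.3] T [-0.03 -0.1  -0.02] open 21.6
15 inc [0.2, 68.5, 57.6] [0.3831, 0.0014, 0.0006] | len 89.0 now tip [ 612.3 -161.7  294. ] t 6.7167 F [ 0.3 -0.2 -1.3] T [-0.03 -0.1  -0.02] open 21.6
18 inc [0.2, 76.3, 67.0] [0.4354, 0.0015, 0.0006] | len 102.0 now tip [ 612.3 -161.7  294. ] t 6.7167 F [ 0.3 -0.2 -1.3] T [-0.03 -0.1  -0.02] open 21.6
20 inc [0.2, 81.2, 73.5] [0.4703, 0.0015, 0.0006] | len 110.0 now tip [ 612.3 -161.7  294. ] t 6.7167 F [ 0.3 -0.2 -1.3] T [-0.03 -0.1  -0.02] open 21.6
22 inc [0.2, 85.9, 80.1] [0.5052, 0.0015, 0.0005] | len 117.0 now tip [ 612.3 -161.7  294. ] t 6.7167 F [ 0.3 -0.2 -1.3] T [-0.03 -0.1  -0.02] open 21.6
```

Emit:
carry_out:
  increments:
    - [[0,-2,1.5],[0,0,0]]
    - [[0,5,6],[0.035,0,0]]
    - [[0,12,10.5],[0.069,0,0]]
    - [[0,17.5,14],[0.095,0,0]]
    - [[0,22.5,17],[0.121,0,0]]
    - [[0,27.5,20.5],[0.147,0,0]]
    - [[0,32.5,24],[0.174,0,0]]
    - [[0,32.5,24],[0.174,0,0]]
    - [[0,32.5,24],[0.174,0,0]]

```text
clock: 7.47
tool_pos: [0.6183, -0.1966, 0.2739]
tcp_rot: [[0.985, 0.172, -0.011], [0.172, -0.984, 0.052], [-0.002, -0.053, -0.999]]
ft_force: [-0.1, -0.3, -1.6]
opening: 0.0218
```

```bash
python3 -c "
from h import *
for t in (3,5,7,9,11,13,15,17,19,21,23): print(t,end=' ');pry(t)"
```

```text
3 inc [0.3, -0.1, 0.1] [-0.0004, 0.0018, 0.0003] | len 0.0 now tip [ 618.3 -196.6  273.9] t 7.4667 F [-0.1 -0.3 -1.6] T [-0.14 -0.07 -0.01] open 21.8
5 inc [0.3, 7.1, 3.9] [0.0345, 0.0018, 0.0003] | len 8.0 now tip [ 618.3 -196.6  273.9] t 7.4667 F [-0.1 -0.3 -1.6] T [-0.14 -0.07 -0.01] open 21.8
7 inc [0.3, 14.2, 7.9] [0.0694, 0.0018, 0.0002] | len 16.0 now tip [ 618.3 -196.6  273.9] t 7.4667 F [-0.1 -0.3 -1.6] T [-0.14 -0.07 -0.01] open 21.8
9 inc [0.3, 21.1, 12.2] [0.1043, 0.0018, 0.0002] | len 24.0 now tip [ 618.3 -196.6  273.9] t 7.4667 F [-0.1 -0.3 -1.6] T [-0.14 -0.07 -0.01] open 21.8
11 inc [0.3, 27.9, 16.8] [0.1392, 0.0018, 0.0002] | len 33.0 now tip [ 618.3 -196.6  273.9] t 7.4667 F [-0.1 -0.3 -1.6] T [-0.14 -0.07 -0.01] open 21.8
13 inc [0.3, 34.5, 21.5] [0.1741, 0.0018, 0.0001] | len 41.0 now tip [ 618.3 -196.6  273.9] t 7.4667 F [-0.1 -0.3 -1.6] T [-0.14 -0.07 -0.01] open 21.8
15 inc [0.3, 41.0, 26.5] [0.209, 0.0018, 0.0001] | len 49.0 now tip [ 618.3 -196.6  273.9] t 7.4667 F [-0.1 -0.3 -1.6] T [-0.14 -0.07 -0.01] open 21.8
17 inc [0.3, 47.2, 31.8] [0.244, 0.0018, 0.0001] | len 57.0 now tip [ 618.3 -196.6  273.9] t 7.4667 F [-0.1 -0.3 -1.6] T [-0.14 -0.07 -0.01] open 21.8
19 inc [0.3, 53.3, 37.2] [0.2789, 0.0018, 0.0] | len 65.0 now tip [ 618.3 -196.6  273.9] t 7.4667 F [-0.1 -0.3 -1.6] T [-0.14 -0.07 -0.01] open 21.8
21 inc [0.4, 59.2, 42.9] [0.3138, 0.0018, 0.0] | len 73.0 now tip [ 618.3 -196.6  273.9] t 7.4667 F [-0.1 -0.3 -1.6] T [-0.14 -0.07 -0.01] open 21.8
23 inc [0.4, 64.9, 48.7] [0.3487, 0.0018, -0.0] | len 81.0 now tip [ 618.3 -196.6  273.9] t 7.4667 F [-0.1 -0.3 -1.6] T [-0.14 -0.07 -0.01] open 21.8
```

Emit:
carry_out:
  increments:
    - [[0,3.5,2.5],[0.017,0,0]]
    - [[0,7,4.5],[0.035,0,0]]
    - [[0,10.5,7],[0.052,0,0]]
    - [[0,14,9],[0.069,0,0]]
    - [[0,17.5,11],[0.087,0,0]]
    - [[0,21,13.2],[0.104,0,0]]
    - [[0,21,13.2],[0.104,0,0]]

```text
clock: 8.05
tool_pos: [0.6219, -0.2161, 0.2598]
tcp_rot: [[0.985, 0.17, -0.029], [0.172, -0.972, 0.158], [-0.002, -0.161, -0.987]]
ft_force: [-0.9, 5.5, 4.0]
opening: 0.0216
```

```bash
python3 -c "
from h import *
for t in (9,11,13,15,17,19,21,23): print(t,end=' ');pry(t)"
```

```text
9 inc [0.0, 0.5, -0.8] [-0.0042, 0.0017, 0.0002] | len 1.0 now tip [ 621.9 -216.1  259.8] t 8.05 F [-0.9  5.5  4. ] T [1.03 0.01 0.04] open 21.6
11 inc [0.1, 7.7, 2.9] [0.0307, 0.0017, 0.0001] | len 8.0 now tip [ 621.9 -216.1  259.8] t 8.05 F [-0.9  5.5  4. ] T [1.03 0.01 0.04] open 21.6
13 inc [0.1, 14.8, 7.0] [0.0656, 0.0017, 0.0001] | len 16.0 now tip [ 621.9 -216.1  259.8] t 8.05 F [-0.9  5.5  4. ] T [1.03 0.01 0.04] open 21.6
15 inc [0.1, 21.8, 11.3] [0.1005, 0.0017, 0.0001] | len 25.0 now tip [ 621.9 -216.1  259.8] t 8.05 F [-0.9  5.5  4. ] T [1.03 0.01 0.04] open 21.6
17 inc [0.1, 28.6, 15.8] [0.1354, 0.0017, 0.0001] | len 33.0 now tip [ 621.9 -216.1  259.8] t 8.05 F [-0.9  5.5  4. ] T [1.03 0.01 0.04] open 21.6
19 inc [0.1, 35.2, 20.5] [0.1703, 0.0017, 0.0] | len 41.0 now tip [ 621.9 -216.1  259.8] t 8.05 F [-0.9  5.5  4. ] T [1.03 0.01 0.04] open 21.6
21 inc [0.1, 41.7, 25.5] [0.2052, 0.0017, -0.0] | len 49.0 now tip [ 621.9 -216.1  259.8] t 8.05 F [-0.9  5.5  4. ] T [1.03 0.01 0.04] open 21.6
23 inc [0.1, 48.0, 30.7] [0.2402, 0.0017, -0.0] | len 57.0 now tip [ 621.9 -216.1  259.8] t 8.05 F [-0.9  5.5  4. ] T [1.03 0.01 0.04] open 21.6
```

Emit:
carry_out:
  increments:
    - [[0,4,2],[0.017,0,0]]
    - [[0,8,4],[0.035,0,0]]
    - [[0,11.5,6],[0.05,0,0]]
    - [[0,15,8.5],[0.066,0,0]]
    - [[0,15,8.5],[0.066,0,0]]
    - [[0,15,8.5],[0.066,0,0]]

```text
clock: 8.55
tool_pos: [0.6248, -0.2284, 0.2518]
tcp_rot: [[0.985, 0.169, -0.04], [0.174, -0.959, 0.224], [-0.001, -0.227, -0.974]]
ft_force: [-5.6, 10.3, 16.6]
opening: 0.0217
```

```bash
python3 -c "
from h import *
for t in (13,15,17,19,21,23): print(t,end=' ');pry(t)"; python3 snap.py 6 .61 -.13 .1
```

```text
13 inc [-0.7, 1.2, 1.0] [-0.0024, 0.0013, 0.002] | len 2.0 now tip [ 624.8 -228.4  251.8] t 8.55 F [-5.6 10.3 16.6] T [2.28 0.87 0.24] open 21.7
15 inc [-0.7, 8.4, 4.8] [0.0325, 0.0013, 0.0019] | len 10.0 now tip [ 624.8 -228.4  251.8] t 8.55 F [-5.6 10.3 16.6] T [2.28 0.87 0.24] open 21.7
17 inc [-0.7, 15.5, 8.9] [0.0674, 0.0014, 0.0019] | len 18.0 now tip [ 624.8 -228.4  251.8] t 8.55 F [-5.6 10.3 16.6] T [2.28 0.87 0.24] open 21.7
19 inc [-0.8, 22.5, 13.2] [0.1023, 0.0014, 0.0019] | len 26.0 now tip [ 624.8 -228.4  251.8] t 8.55 F [-5.6 10.3 16.6] T [2.28 0.87 0.24] open 21.7
21 inc [-0.8, 29.3, 17.7] [0.1372, 0.0014, 0.0019] | len 34.0 now tip [ 624.8 -228.4  251.8] t 8.55 F [-5.6 10.3 16.6] T [2.28 0.87 0.24] open 21.7
23 inc [-0.8, 35.9, 22.5] [0.1721, 0.0015, 0.0018] | len 42.0 now tip [ 624.8 -228.4  251.8] t 8.55 F [-5.6 10.3 16.6] T [2.28 0.87 0.24] open 21.7
```

View pics/side6.png

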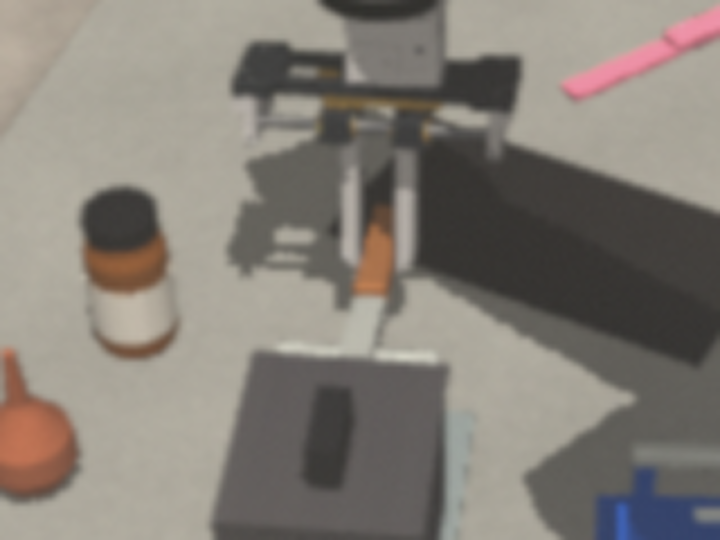

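Emit:
carry_out:
  increments:
    - [[0,3.5,2.3],[0.017,0,0]]
    - [[0,7,4.5],[0.035,0,0]]
    - [[0,10.5,6.8],[0.052,0,0]]
    - [[0,14,9.2],[0.069,0,0]]
    - [[0,14,9.2],[0.069,0,0]]

```text
clock: 9.07
tool_pos: [0.627, -0.2415, 0.2392]
tcp_rot: [[0.985, 0.166, -0.048], [0.173, -0.943, 0.284], [0.002, -0.288, -0.958]]
ft_force: [0.1, 1.5, 4.2]
opening: 0.0217
```

```bash
python3 -c "
from h import *
for t in (17,19,21,23): print(t,end=' ');pry(t)"; python3 snap.py 7 .61 -.13 .1
```

```text
17 inc [-0.6, -0.3, -0.4] [0.0046, -0.0013, 0.0012] | len 1.0 now tip [ 627.  -241.5  239.2] t 9.0667 F [0.1 1.5 4.2] T [ 0.53 -0.21 -0.12] open 21.7
19 inc [-0.6, 6.9, 3.4] [0.0395, -0.0013, 0.0012] | len 8.0 now tip [ 627.  -241.5  239.2] t 9.0667 F [0.1 1.5 4.2] T [ 0.53 -0.21 -0.12] open 21.7
21 inc [-0.6, 13.9, 7.5] [0.0744, -0.0013, 0.0013] | len 16.0 now tip [ 627.  -241.5  239.2] t 9.0667 F [0.1 1.5 4.2] T [ 0.53 -0.21 -0.12] open 21.7
23 inc [-0.6, 20.8, 11.9] [0.1094, -0.0012, 0.0013] | len 24.0 now tip [ 627.  -241.5  239.2] t 9.0667 F [0.1 1.5 4.2] T [ 0.53 -0.21 -0.12] open 21.7
```

View pics/side7.png

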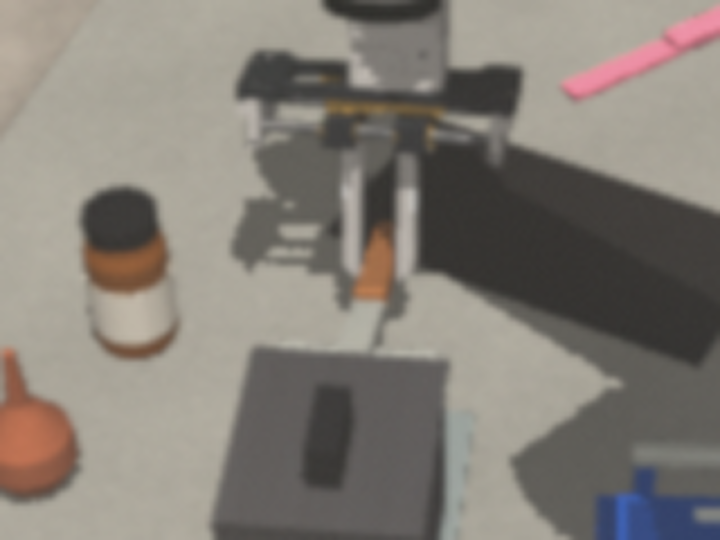

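Emit:
carry_out:
  increments:
    - [[0,3.5,2],[0.017,0,0]]
    - [[0,7,4],[0.035,0,0]]
    - [[0,10.5,6],[0.052,0,0]]
    - [[0,14,8],[0.07,0,0]]
    - [[0,17.5,10],[0.087,0,0]]
    - [[0,17.5,10],[0.087,0,0]]
    - [[0,17.5,10],[0.087,0,0]]

```text
clock: 9.75
tool_pos: [0.6283, -0.2548, 0.2218]
tcp_rot: [[0.985, 0.16, -0.066], [0.173, -0.915, 0.364], [-0.002, -0.37, -0.929]]
ft_force: [0.7, 0.7, 0.9]
opening: 0.0218
```

```bash
python3 -c "
from h import *
for t in (21,22,23): print(t,end=' ');pry(t)"; python3 snap.py 8 .61 -.13 .1; python3 - <<'E'
from fit import *
c=load("side8.npz");P=cloud(c)
# lid plane in box coords
q=(P*1000).reshape(-1,3); d=q[:,:2]-B; x=d@EX;y=d@EY;z=q[:,2]
m=(abs(x)<50)&(y>-72)&(y<48)&(z>85)&(z<115)&((abs(x)>16)|(y<-40))
A=np.c_[x[m],y[m],np.ones(m.sum())];s=np.linalg.lstsq(A,z[m],rcond=None)[0];print("plane",s,"tilt deg",np.degrees(np.arctan(-s[1])),"z at -80",s@[0,-80,1],"at 55",s@[0,55,1])
E
```

```text
21 inc [0.4, -4.3, -4.9] [-0.0127, 0.0024, -0.0001] | len 7.0 now tip [ 628.3 -254.8  221.8] t 9.75 F [0.7 0.7 0.9] T [ 0.   -0.19 -0.18] open 21.8
22 inc [0.4, -0.7, -3.1] [0.0048, 0.0024, -0.0002] | len 3.0 now tip [ 628.3 -254.8  221.8] t 9.75 F [0.7 0.7 0.9] T [ 0.   -0.19 -0.18] open 21.8
23 inc [0.4, 2.9, -1.2] [0.0223, 0.0024, -0.0002] | len 3.0 now tip [ 628.3 -254.8  221.8] t 9.75 F [0.7 0.7 0.9] T [ 0.   -0.19 -0.18] open 21.8
plane [-8.90221819e-04 -8.79906203e-02  1.01502257e+02] tilt deg 5.0285402913617405 z at -80 108.54150643330446 at 55 96.6627726988398
```

View pics/side8.png

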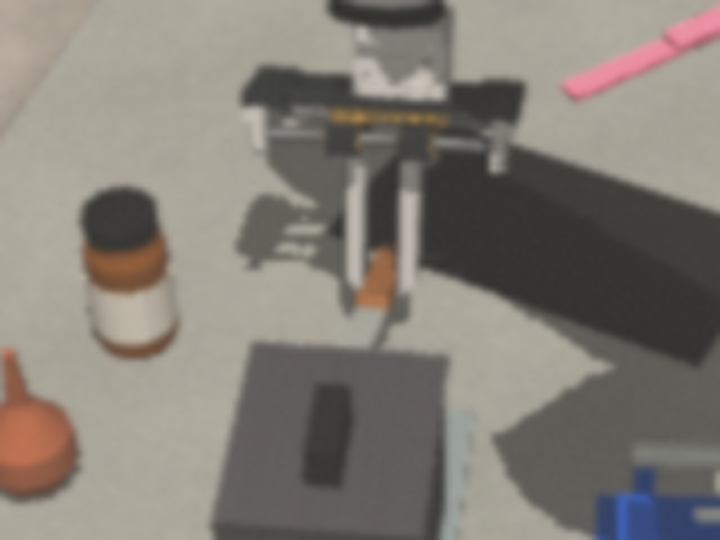

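```bash
python3 -c "
from h import *
for t,s in ((16,44),(9,44),(9,-40)): print(t,end=' ');pry(t,s)"
```

```text
16 inc [0.3, -22.7, -12.7] [-0.0987, 0.0021, 0.0006] | len 26.0 now tip [ 628.4 -254.7  222.2] t 9.85 F [ 0.8 -1.5  0.1] T [-0.15 -0.23 -0.11] open 21.7
9 inc [0.3, -49.9, -21.4] [-0.2209, 0.0021, 0.0007] | len 54.0 now tip [ 628.4 -254.7  222.2] t 9.85 F [ 0.8 -1.5  0.1] T [-0.15 -0.23 -0.11] open 21.7
9 inc [0.2, 32.1, -39.8] [-0.2209, 0.0021, 0.0007] | len 51.0 now tip [ 628.4 -254.7  222.2] t 9.85 F [ 0.8 -1.5  0.1] T [-0.15 -0.23 -0.11] open 21.7
```

Emit:
carry_out:
  increments:
    - [[0,-10,-6],[-0.045,0,0]]
    - [[0,-22,-12],[-0.099,0,0]]
    - [[0,-31,-16],[-0.14,0,0]]
    - [[0,-40,-19],[-0.18,0,0]]
    - [[0,-47,-21.5],[-0.221,0,0]]
    - [[0,-47,-21.5],[-0.221,0,0]]
    - [[0,-30,-26],[-0.221,0,0]]
    - [[0,-10,-31],[-0.221,0,0]]
    - [[0,10,-35.5],[-0.221,0,0]]
    - [[0,32,-40.5],[-0.221,0,0]]

```text
clock: 10.68
tool_pos: [0.636, -0.3003, 0.2469]
tcp_rot: [[0.985, 0.171, -0.03], [0.173, -0.973, 0.155], [-0.003, -0.158, -0.987]]
ft_force: [-0.2, -1.3, -1.8]
opening: 0.0216
```

Emit:
carry_out:
  increments:
    - [[0,20,-2],[0,0,0]]
    - [[0,30,-40],[0,0,0]]
    - [[0,30,-60],[0,0,0]]
    - [[0,30,-60],[0,0,0]]
    - [[0,30,-60],[0,0,0]]

```text
clock: 11.1
tool_pos: [0.6429, -0.3384, 0.3028]
tcp_rot: [[0.985, 0.17, -0.028], [0.172, -0.973, 0.154], [-0.001, -0.156, -0.988]]
ft_force: [-0.3, 0.6, -2.7]
opening: 0.0216
```

```bash
python3 snap.py 9 .61 -.13 .1; cat > lid.py <<'E'
import sys
from fit import *
c=load(sys.argv[1]);P=cloud(c)
q=(P*1000).reshape(-1,3); d=q[:,:2]-B; x=d@EX;y=d@EY;z=q[:,2]
m=(abs(x)<50)&(y>-72)&(y<48)&(z>85)&(z<115)&((abs(x)>16)|(y<-40))
A=np.c_[x[m],y[m],np.ones(m.sum())];s=np.linalg.lstsq(A,z[m],rcond=None)[0];print("tilt deg",np.degrees(np.arctan(-s[1])),"z at -80",s@[0,-80,1],"at 55",s@[0,55,1])
m=(abs(x)<60)&(y>-72)&(y<48)&(z>118)&(z<150); rect(q[m]/1000,"handle"); print("box xy of handle", x[m].mean(),y[m].mean())
E
python3 lid.py side9.npz; python3 lid.py top9.npz; python3 -c "
from h import *
pry(9,-60)"
```

```text
tilt deg 4.964236545035738 z at -80 108.27037324074837 at 55 96.5443096863955
handle 163 c [579.9  26.5] size [20.8 55.1] ang 10.59 zmed 0.1325 std 0.0045
box xy of handle -0.5733994478287291 7.503988600783186
tilt deg 5.082616659976282 z at -80 107.17773271118438 at 55 95.17058734556875
handle 118 c [579.   24.6] size [20.8 50. ] ang 9.37 zmed 0.1312 std 0.004
box xy of handle -1.4030087093375647 3.0975585742799314
inc [0.9, -9.8, 57.9] [-0.0038, 0.0046, 0.0004] | len 59.0 now tip [ 642.3 -336.8  299.9] t 11.2 F [-0.1  0.3 -2.7] T [-0.32 -0.15  0.05] open 21.1
```

View pics/side9.png

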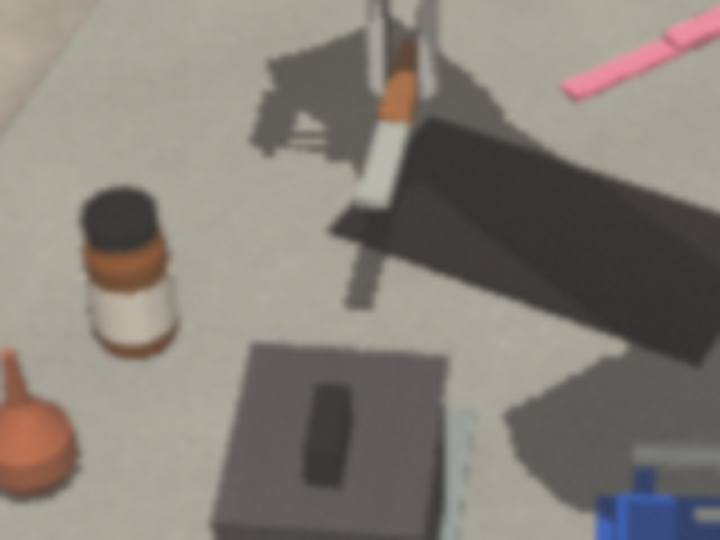

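```bash
python3 -c "
from h import *
inc([481,-297,90],down(-101))"
```

```text
inc [-152.0, -64.4, 22.1] [-0.1028, 0.1587, 1.9316] | len 167.0 now tip [ 636.  -305.5  103.4] t 11.2 F [-0.1  0.3 -2.7] T [-0.32 -0.15  0.05] open 21.1
```

Emit:
carry_out:
  increments:
    - [[-152,-64,22],[-0.103,0.159,1.932]]
    - [[-152,-64,22],[-0.103,0.159,1.932]]
    - [[-152,-64,22],[-0.103,0.159,1.932]]
    - [[-152,-64,22],[-0.103,0.159,1.932]]
    - [[-152,-64,22],[-0.103,0.159,1.932]]
    - [[-152,-64,22],[-0.103,0.159,1.932]]
    - [[-152,-64,22],[-0.103,0.159,1.932]]
    - [[-152,-64,22],[-0.103,0.159,1.932]]
    - [[-152,-64,22],[-0.103,0.159,1.932]]
    - [[-152,-64,22],[-0.103,0.159,1.932]]

```text
clock: 12.03
tool_pos: [0.481, -0.2965, 0.2888]
tcp_rot: [[0.472, -0.881, 0.027], [-0.881, -0.469, 0.06], [-0.04, -0.052, -0.998]]
ft_force: [-0.7, 0.0, -1.7]
opening: 0.0214
```

```bash
python3 -c "
from h import *
inc([481,-297,90],down(-101))"
```

```text
inc [0.4, 0.3, -0.3] [-0.0364, 0.0567, 0.6821] | len 1.0 now tip [ 486.4 -284.5   90.2] t 12.0333 F [-0.7  0.  -1.7] T [-0.11  0.06  0.01] open 21.4
```

Emit:
carry_out:
  increments:
    - [[0,0,0],[-0.036,0.057,0.682]]
    - [[0,0,0],[-0.036,0.057,0.682]]
    - [[0,0,0],[-0.036,0.057,0.682]]
    - [[0,0,0],[-0.036,0.057,0.682]]
    - [[0,0,0],[-0.036,0.057,0.682]]
    - [[0,0,0],[-0.036,0.057,0.682]]
    - [[0,0,0],[-0.036,0.057,0.682]]
    - [[0,0,0],[-0.036,0.057,0.682]]

```text
clock: 12.7
tool_pos: [0.4813, -0.2968, 0.2894]
tcp_rot: [[-0.183, -0.983, 0.002], [-0.983, 0.183, -0.0], [0.0, -0.002, -1.0]]
ft_force: [0.5, -0.2, -1.9]
opening: 0.0218
```

```bash
python3 snap.py 10 .5 -.3 .09;python3 - <<'E'
from fit import *
inc([481,-297,6],down(-101))
for n in("side10.npz","top10.npz"):
    c=load(n);P=cloud(c)*1000;px=c['pixels'].astype(int)
    a=np.radians(-11);d=P[...,:2]-[525,-306];x=d@[np.cos(a),np.sin(a)];y=-d[...,0]*np.sin(a)+d[...,1]*np.cos(a)
    m=(abs(y)<25)&(x>-120)&(x<120)&(P[...,2]>60)&(P[...,2]<120)
    for nm,mm in(("blade",m&(px.min(-1)>90)&(x>8)),("handle",m&(px[...,0]-px[...,2]>35))):
        if mm.sum()>10:
            print(n,nm,mm.sum(),"x",x[mm].min(),x[mm].max(),"y",y[mm].mean(),"z med",np.median(P[mm][:,2]),"slope,deg",np.degrees(np.polyfit(x[mm],P[mm][:,2],1)[0]),"yaw",np.degrees(np.polyfit(x[mm],y[mm],1)[0]))
E
```

```text
inc [-0.1, 0.7, 85.1] [-0.003, -0.0009, 0.007] | len 85.0 now tip [ 482.  -297.4   91.1] t 12.8 F [-0.1  0.3 -1.5] T [ 0.06  0.1  -0.01] open 21.7
side10.npz blade 170 x 8.082381180687957 109.92995192378028 y 3.379490400528338 z med 97.16873348211325 slope,deg 0.6095222166004991 yaw -0.0639278532512087
side10.npz handle 145 x -102.1939613872385 2.9876055600765494 y 6.653799206827524 z med 103.02311808777745 slope,deg 1.0855982297788078 yaw 0.05200477833588474
top10.npz blade 38 x 79.97821948431367 107.81074183075859 y 2.855558175978055 z med 97.14190440451353 slope,deg -1.6035878802186945 yaw -19.017548048326173
```

View pics/side10.png

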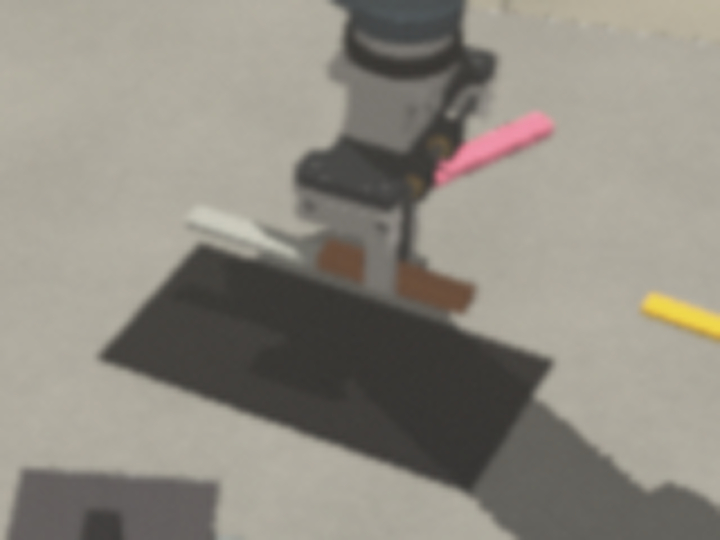

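Emit:
carry_out:
  increments:
    - [[0,0,30],[0,0,0.007]]
    - [[0,0,60],[0,0,0.007]]
    - [[0,0,78],[0,0,0.007]]
    - [[0,0,84],[0,0,0.007]]
    - [[0,0,86.5],[0,0,0.007]]
    - [[0,0,86.5],[0,0,0.007]]
    - [[0,0,86.5],[0,0,0.007]]
    - [[0,0,86.5],[0,0,0.007]]

```text
clock: 13.47
tool_pos: [0.4827, -0.2984, 0.2063]
tcp_rot: [[-0.192, -0.981, 0.007], [-0.981, 0.192, -0.005], [0.004, -0.007, -1.0]]
ft_force: [-0.5, -0.7, -1.7]
opening: 0.0214
```

```bash
python3 -c "
from h import *
inc([481,-297,4],down(-101))"
```

```text
inc [-1.1, 2.0, 3.3] [-0.0074, -0.0038, -0.0014] | len 4.0 now tip [ 484.  -299.5    7.3] t 13.4667 F [-0.5 -0.7 -1.7] T [0.02 0.12 0.04] open 21.4
```

Emit:
carry_out:
  increments:
    - [[0,0,1],[0,0,0]]
    - [[0,0,2],[0,0,0]]
    - [[0,0,2.5],[0,0,0]]
    - [[0,0,2.5],[0,0,0]]
    - [[0,0,2.5],[0,0,0]]

```text
clock: 13.88
tool_pos: [0.4826, -0.2982, 0.203]
tcp_rot: [[-0.193, -0.981, 0.006], [-0.981, 0.192, -0.004], [0.003, -0.006, -1.0]]
ft_force: [1.1, -0.3, 2.7]
opening: 0.0219
```

```bash
python3 -c "
from h import *
inc([481,-297,4],down(-101))"
```

```text
inc [-0.9, 1.8, -0.0] [-0.0062, -0.003, -0.0017] | len 2.0 now tip [ 483.6 -299.1    4. ] t 13.8833 F [ 1.1 -0.3  2.7] T [ 0.14  0.12 -0.01] open 21.9
```

Bar on the mat (contact force). Release and lift.

Emit:
carry_out:
  increments:
    - [[0,0,0],[0,0,0]]
    - [[0,0,0],[0,0,0]]
    - [[0,0,0],[0,0,0]]
    - [[0,0,0],[0,0,0]]
    - [[0,0,0],[0,0,0]]
    - [[0,0,0],[0,0,0]]
  grip: 60

```text
clock: 14.38
tool_pos: [0.4823, -0.2982, 0.2025]
tcp_rot: [[-0.192, -0.981, 0.005], [-0.981, 0.192, -0.004], [0.003, -0.005, -1.0]]
ft_force: [-0.9, -1.7, 3.6]
opening: 0.0578
```

Emit:
carry_out:
  increments:
    - [[0,0,-20],[0,0,0]]
    - [[0,0,-60],[0,0,0]]
    - [[0,0,-100],[0,0,0]]
    - [[0,0,-140],[0,0,0]]
    - [[0,0,-180],[0,0,0]]
    - [[0,0,-200],[0,0,0]]
    - [[0,0,-200],[0,0,0]]

```text
clock: 14.97
tool_pos: [0.4821, -0.2977, 0.4082]
tcp_rot: [[-0.192, -0.981, 0.012], [-0.981, 0.192, -0.009], [0.007, -0.013, -1.0]]
ft_force: [0.0, -0.3, 0.8]
opening: 0.0599
```

```bash
python3 snap.py 11 .54 -.2 .09 100; python3 lid.py side11.npz; python3 - <<'E'
from h import *
# lid tilted ~4.3 deg about rear bottom edge (y=55,z=90)
th=np.radians(4.3); 
for g in (20,25,28):
  dy=-55;dz=g; y=55+dy*np.cos(th)+dz*np.sin(th)*1; 
  # lid rotation: lip (at -y) goes up
  y=55-55*np.cos(th)+dz*np.sin(th); z=90+55*np.sin(th)+dz*np.cos(th)
  print(g,y,z, B+y*EY)
inc([*(B+2*EY),180],down(YAW))
E
```

```text
tilt deg 4.9386168331038425 z at -80 108.28022522746151 at 55 96.61497976985855
handle 161 c [579.6  25.8] size [21.  54.1] ang 11.31 zmed 0.1322 std 0.0046
box xy of handle -0.6535181197599573 7.022597623728887
20 1.6543921926451919 114.06753264595034 [580.21556184  23.12975718]
25 2.029285826776831 119.05345831357592 [580.15110671  23.49906839]
28 2.2542220072558137 122.04501371415125 [580.11243364  23.72065512]
inc [-333.6, -35.4, 22.5] [-0.0014, -0.0058, -1.9371] | len 336.0 now tip [ 482.  -297.6  202.9] t 15.0667 F [-0.7  0.2  0.3] T [0.04 0.07 0.02] open 60.0
```

View pics/side11.png

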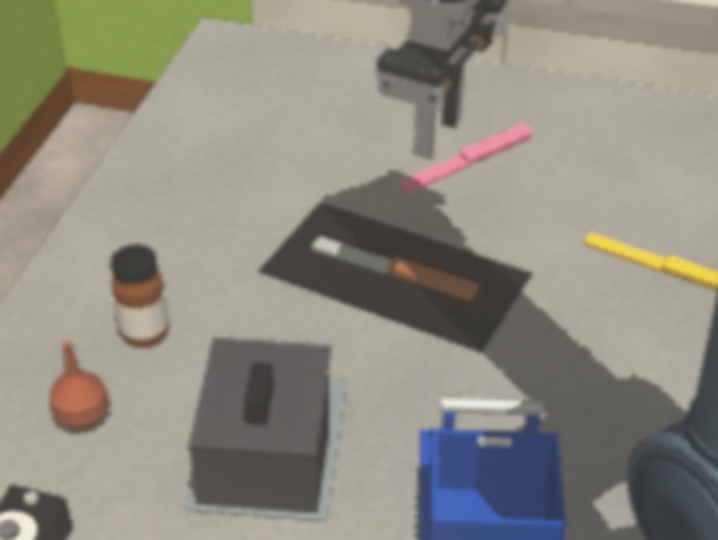

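```bash
python3 - <<'E'
from h import *
inc([*(B+5*EY),190],down(YAW,-4.5))
E
```

```text
inc [-350.9, -28.8, 13.0] [-0.0537, 0.0702, -1.9362] | len 352.0 now tip [ 482.  -297.6  202.9] t 15.0667 F [-0.7  0.2  0.3] T [0.04 0.07 0.02] open 60.0
```

Emit:
carry_out:
  increments:
    - [[-351,-29,13],[-0.054,0.07,-1.936]]
    - [[-351,-29,13],[-0.054,0.07,-1.936]]
    - [[-351,-29,13],[-0.054,0.07,-1.936]]
    - [[-351,-29,13],[-0.054,0.07,-1.936]]
    - [[-351,-29,13],[-0.054,0.07,-1.936]]
    - [[-351,-29,13],[-0.054,0.07,-1.936]]
    - [[-351,-29,13],[-0.054,0.07,-1.936]]
    - [[-351,-29,13],[-0.054,0.07,-1.936]]
    - [[-351,-29,13],[-0.054,0.07,-1.936]]
    - [[-351,-29,13],[-0.054,0.07,-1.936]]

```text
clock: 15.9
tool_pos: [0.577, 0.0454, 0.3846]
tcp_rot: [[0.876, -0.483, -0.014], [-0.483, -0.874, -0.054], [0.014, 0.054, -0.998]]
ft_force: [-0.1, -0.2, -1.0]
opening: 0.06
```

```bash
python3 - <<'E'
from h import *
inc([*(B+5*EY),190],down(YAW,-4.5))
E
```

```text
inc [1.8, 3.4, -3.6] [-0.0194, 0.0314, -0.6759] | len 5.0 now tip [574.2  34.8 185.9] t 15.9 F [-0.1 -0.2 -1. ] T [-0.01 -0.04  0.05] open 60.0
```

Emit:
carry_out:
  increments:
    - [[1.8,3.4,-3],[-0.019,0.031,-0.676]]
    - [[1.8,3.4,-3],[-0.019,0.031,-0.676]]
    - [[1.8,3.4,-3],[-0.019,0.031,-0.676]]
    - [[1.8,3.4,-3],[-0.019,0.031,-0.676]]
    - [[1.8,3.4,-3],[-0.019,0.031,-0.676]]
    - [[1.8,3.4,-3],[-0.019,0.031,-0.676]]
    - [[1.8,3.4,-3],[-0.019,0.031,-0.676]]
    - [[1.8,3.4,-3],[-0.019,0.031,-0.676]]
    - [[1.8,3.4,-3],[-0.019,0.031,-0.676]]

```text
clock: 16.65
tool_pos: [0.577, 0.0379, 0.39]
tcp_rot: [[0.987, 0.159, 0.016], [0.16, -0.984, -0.078], [0.003, 0.08, -0.997]]
ft_force: [-0.9, -0.3, -0.0]
opening: 0.0597
```

```bash
python3 - <<'E'
from h import *
inc([*(B+1.1*EY),106.5],down(YAW,-4.5))
E
```

```text
inc [0.4, -6.8, 84.9] [0.0013, -0.0021, -0.0127] | len 85.0 now tip [580.1  22.3 191.7] t 16.65 F [-0.9 -0.3 -0. ] T [-0.02 -0.08  0.01] open 59.7
```

Emit:
carry_out:
  increments:
    - [[0.3,-6,30],[0.001,-0.002,-0.012]]
    - [[0.3,-6,55],[0.001,-0.002,-0.012]]
    - [[0.3,-6,72],[0.001,-0.002,-0.012]]
    - [[0.3,-6,80],[0.001,-0.002,-0.012]]
    - [[0.3,-6,84.5],[0.001,-0.002,-0.012]]
    - [[0.3,-6,84.5],[0.001,-0.002,-0.012]]
    - [[0.3,-6,84.5],[0.001,-0.002,-0.012]]

```text
clock: 17.23
tool_pos: [0.5786, 0.0371, 0.308]
tcp_rot: [[0.985, 0.171, 0.018], [0.172, -0.982, -0.078], [0.004, 0.08, -0.997]]
ft_force: [-0.1, 0.1, -0.8]
opening: 0.06
```

```bash
python3 - <<'E'
from h import *
inc([*(B+1.1*EY),106.5],down(YAW,-4.5))
E
python3 snap.py 12 .58 .02 .12
```

```text
inc [-0.8, -1.3, 3.0] [0.0018, -0.0044, 0.0] | len 3.0 now tip [582.2  21.5 109.6] t 17.2333 F [-0.1  0.1 -0.8] T [ 0.02 -0.1   0.01] open 60.0
```

View pics/side12.png

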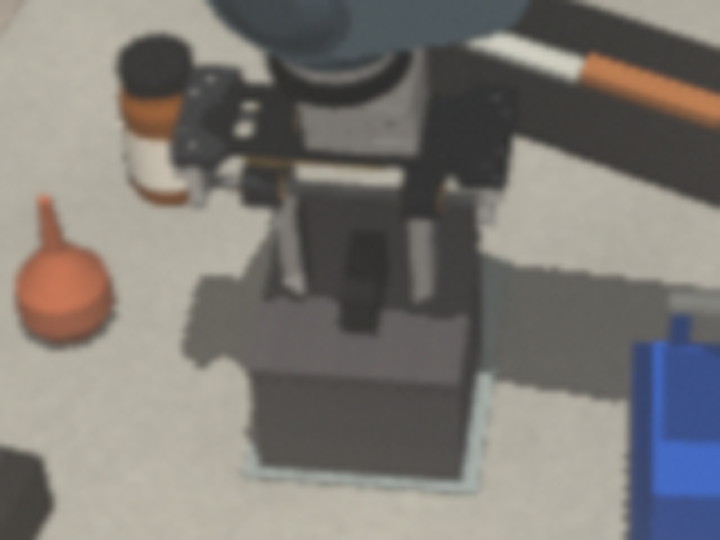

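Emit:
carry_out:
  increments:
    - [[-0.5,-1,1.5],[0,0,0]]
    - [[-0.5,-1,1.5],[0,0,0]]
    - [[-0.5,-1,1.5],[0,0,0]]
    - [[-0.5,-1,1.5],[0,0,0]]
    - [[-0.5,-1,1.5],[0,0,0]]
    - [[-0.5,-1,1.5],[0,0,0]]
    - [[-0.5,-1,1.5],[0,0,0]]
    - [[-0.5,-1,1.5],[0,0,0]]
  grip: 10

```text
clock: 18.0
tool_pos: [0.5775, 0.0379, 0.3055]
tcp_rot: [[0.985, 0.172, 0.016], [0.172, -0.982, -0.078], [0.002, 0.08, -0.997]]
ft_force: [0.1, -0.0, 0.8]
opening: 0.0198
```

Emit:
carry_out:
  increments:
    - [[0,0,-10],[0,0,0]]
    - [[0,0,-25],[0,0,0]]
    - [[0,0,-50],[0,0,0]]
    - [[0,0,-70],[0,0,0]]
    - [[0,0,-70],[0,0,0]]
    - [[0,0,-70],[0,0,0]]

```text
clock: 18.5
tool_pos: [0.5765, 0.0435, 0.3763]
tcp_rot: [[0.985, 0.172, 0.019], [0.173, -0.982, -0.078], [0.005, 0.08, -0.997]]
ft_force: [0.3, -0.4, -3.6]
opening: 0.0197
```

```bash

python3 snap.py 13 .58 .02 .16;python3 - <<'E'
from h import *
inc([527.5,298,190],down(-7.4))
E

```

```text
inc [-3.8, -257.1, -35.8] [0.0783, -0.0125, 0.3023] | len 260.0 now tip [578.7  28.  175.3] t 18.6 F [-1.3  0.3 -2.5] T [ 0.08 -0.1   0.01] open 19.3
```

View pics/side13.png

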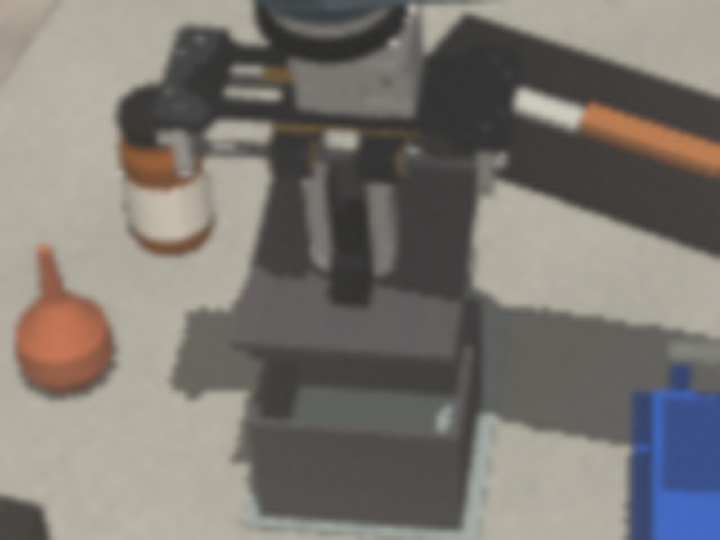

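```bash
python3 - <<'E'
from h import *
inc([529.8,310.5,150],down(-7.4))
E

```

```text
inc [0.6, -272.1, 3.2] [0.0783, -0.0125, 0.3023] | len 272.0 now tip [578.7  28.  175.3] t 18.6 F [-1.3  0.3 -2.5] T [ 0.08 -0.1   0.01] open 19.3
```

Emit:
carry_out:
  increments:
    - [[0,-30,-5],[0.01,0,0.05]]
    - [[0,-65,-5],[0.03,0,0.1]]
    - [[0.6,-100,-5],[0.05,-0.01,0.2]]
    - [[0.6,-135,-5],[0.078,-0.012,0.302]]
    - [[0.6,-170,0],[0.078,-0.012,0.302]]
    - [[0.6,-205,3],[0.078,-0.012,0.302]]
    - [[0.6,-240,3],[0.078,-0.012,0.302]]
    - [[0.6,-265,3],[0.078,-0.012,0.302]]
    - [[0.6,-272,3],[0.078,-0.012,0.302]]
    - [[0.6,-272,3],[0.078,-0.012,0.302]]

```text
clock: 19.43
tool_pos: [0.5294, 0.3116, 0.3483]
tcp_rot: [[0.992, -0.126, -0.0], [-0.126, -0.992, -0.002], [-0.0, 0.002, -1.0]]
ft_force: [-0.6, -0.4, -2.6]
opening: 0.0196
```

Emit:
carry_out:
  increments:
    - [[0,0,0],[0,0,0]]
    - [[0,0,0],[0,0,0]]

```text
clock: 19.6
tool_pos: [0.5307, 0.3091, 0.3499]
tcp_rot: [[0.992, -0.13, 0.002], [-0.13, -0.992, -0.002], [0.002, 0.001, -1.0]]
ft_force: [-0.2, -0.9, -2.5]
opening: 0.0199
```

```bash

python3 snap.py 14 .53 .3 .13 80;python3 - <<'E'
from fit import *
inc([529.8,310.5,80],down(-7.4))
c=load("side14.npz");P=cloud(c)
px=c["pixels"].astype(int)
m=np.all((P>[.43,.2,.1])&(P<[.63,.4,.165]),-1)&(px.max(-1)<130)
q=P[m]*1000; 
s=np.linalg.lstsq(np.c_[q[:,:2],np.ones(len(q))],q[:,2],rcond=None)[0]
for i in range(5):
    r=abs(q[:,2]-np.c_[q[:,:2],np.ones(len(q))]@s)<6; s=np.linalg.lstsq(np.c_[q[r][:,:2],np.ones(r.sum())],q[r][:,2],rcond=None)[0]
print(r.sum(),s,"tilts deg",np.degrees(s[:2])); rect(q[r]/1000,"lid")
E

```

```text
inc [-1.4, -1.4, 71.5] [0.0007, -0.0031, -0.0015] | len 71.0 now tip [531.4 308.8 151.5] t 19.7 F [ 0.6  0.2 -2. ] T [-0.   -0.06  0.01] open 19.9
1954 [ 3.37888796e-03 -6.07371724e-03  1.45282026e+02] tilts deg [ 0.19359602 -0.34799836]
lid 1954 c [530.7 297.7] size [137.6 121.9] ang 82.81 zmed 0.1451 std 0.0017
```

View pics/side14.png

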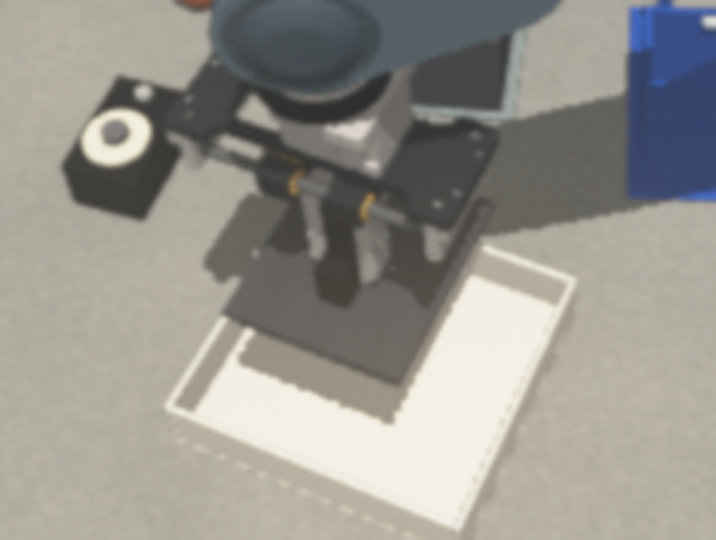

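Emit:
carry_out:
  increments:
    - [[-1.5,-1,35],[0,-0.002,0]]
    - [[-1.5,-1,70],[0,-0.002,0]]
    - [[-1.5,-1,95],[0,-0.002,0]]
    - [[-1.5,-1,108],[0,-0.002,0]]
    - [[-1.5,-1,114],[0,-0.002,0]]
    - [[-1.5,-1,117],[0,-0.002,0]]
    - [[-1.5,-1,117],[0,-0.002,0]]
    - [[-1.5,-1,117],[0,-0.002,0]]

```text
clock: 20.37
tool_pos: [0.5302, 0.3116, 0.2355]
tcp_rot: [[0.992, -0.129, 0.004], [-0.129, -0.992, 0.001], [0.004, -0.001, -1.0]]
ft_force: [0.7, 0.1, -1.8]
opening: 0.0199
```

```bash
python3 - <<'E'
from h import *
inc([529.8,310.5,31],down(-7.4))
E

```

```text
inc [-0.3, 1.1, 5.5] [-0.0012, -0.0041, 0.0001] | len 6.0 now tip [531.1 311.7  36.5] t 20.3667 F [ 0.7  0.1 -1.8] T [-0.01 -0.1   0.03] open 19.9
```

Emit:
carry_out:
  increments:
    - [[0,0,1],[0,0,0]]
    - [[0,0,2],[0,0,0]]
    - [[0,0,3],[0,0,0]]
    - [[0,0,4],[0,0,0]]
    - [[0,0,5],[0,0,0]]
    - [[0,0,5],[0,0,0]]
    - [[0,0,5],[0,0,0]]

```text
clock: 20.95
tool_pos: [0.5298, 0.3116, 0.2305]
tcp_rot: [[0.992, -0.128, 0.002], [-0.128, -0.992, -0.001], [0.002, 0.0, -1.0]]
ft_force: [-3.1, -3.8, 8.0]
opening: 0.0199
```

```bash
python3 - <<'E'
from h import *
inc([529.8,310.5,31],down(-7.4))
E

```

```text
inc [0.1, 1.1, 0.5] [0.0003, -0.0017, 0.0006] | len 1.0 now tip [530.1 311.5  31.5] t 20.95 F [-3.1 -3.8  8. ] T [-0.3   0.72  0.05] open 19.9
```

Contact made with the tray floor; release and rise.

Emit:
carry_out:
  increments:
    - [[0,0,-1],[0,0,0]]
    - [[0,0,-1],[0,0,0]]
    - [[0,0,-1],[0,0,0]]
    - [[0,0,-1],[0,0,0]]
    - [[0,0,-1],[0,0,0]]
    - [[0,0,-1],[0,0,0]]
  grip: 60

```text
clock: 21.45
tool_pos: [0.5293, 0.3114, 0.2294]
tcp_rot: [[0.992, -0.128, 0.001], [-0.128, -0.992, -0.001], [0.001, 0.0, -1.0]]
ft_force: [-0.1, -1.1, 0.1]
opening: 0.0565
```

Emit:
carry_out:
  increments:
    - [[0,0,-20],[0,0,0]]
    - [[0,0,-60],[0,0,0]]
    - [[0,0,-100],[0,0,0]]
    - [[0,0,-140],[0,0,0]]
    - [[0,0,-180],[0,0,0]]
    - [[0,0,-200],[0,0,0]]
    - [[0,0,-200],[0,0,0]]

```text
clock: 22.03
tool_pos: [0.5299, 0.3119, 0.4367]
tcp_rot: [[0.992, -0.128, 0.012], [-0.128, -0.992, 0.004], [0.012, -0.005, -1.0]]
ft_force: [0.2, 1.0, 1.6]
opening: 0.06
```

```bash

python3 snap.py 15 .53 .2 .03 130;python3 - <<'E'
from fit import *
c=load("side15.npz");P=cloud(c)
px=c["pixels"].astype(int)
m=np.all((P>[.43,.2,.015])&(P<[.63,.4,.035]),-1)&(px.max(-1)<130)
q=P[m]*1000;A=np.c_[q[:,:2],np.ones(len(q))]
s=np.linalg.lstsq(A,q[:,2],rcond=None)[0]
print(s,"tilts",np.degrees(s[:2])); rect(q/1000,"lid")
E
cp pics/top15.png pics/t15.png; python3 -c "
from h import *
c=load('top15.npz');cv2.imwrite('pics/top15f.png',c['pixels'][:,:,::-1])"
```

```text
[-2.97330155e-03  2.82227860e-04  2.72020749e+01] tilts [-0.17035763  0.01617047]
lid 2521 c [548.2 288.7] size [156.1 162.2] ang 82.33 zmed 0.0257 std 0.002
```

View pics/side15.png

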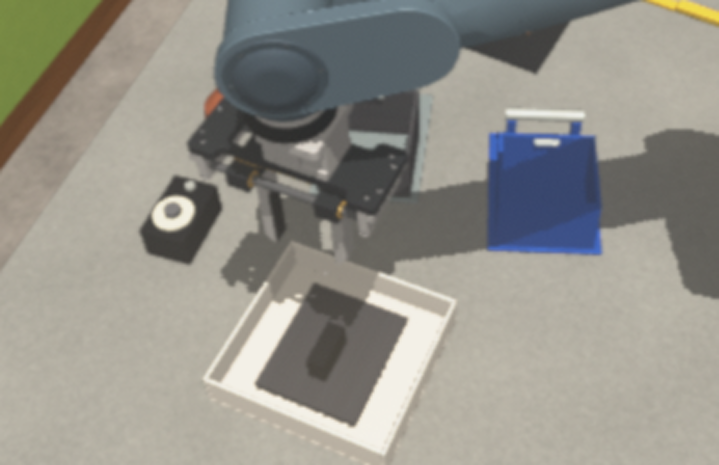

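View pics/top15f.png

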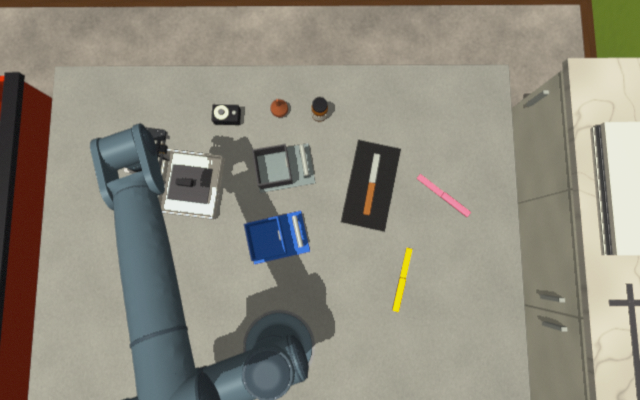

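The lid lies flat with its handle up in the tray: plane tilt is under 0.2° and the top is at z ≈ 26 mm. The bar lies on the mat at top-view pixels (372,185). The timer (227,114), blower (279,108) and jar (320,105) are where they were, and the gripper is clear. Handing in.

```bash
python3 -c "
from workcell import arm
print(arm.sign_off())"
```

```text
the job is handed in; nothing more can be done
None
```

I levered the lid loose with the flat bar over the pivot rod, and only took hold of it once it was loose. It now lies in the white tray, and the bar is back on the rubber mat. I handed the job in at about 22 s of the 72 s allowed.

- **Prying:** the force on the wrist reached about 20 N and then dropped away. With the bar pulled out, the lid stayed propped at a measured tilt of about 5°, against the 4° described. The bar shifted about 1.5 mm in the grip.
- **Lid:** it is flat with its handle up, tilted under 0.2°, with the plate top at about 26 mm where 25 mm was expected. My last fit of its outline in the tray came out too large (156 x 162 mm), so I did not use it. The pictures, and the fit taken just before lowering, show the lid centred in the tray.
- **Bar:** the pictures show it lying on the mat; I did not measure its tilt there. It was level to within about 1° just before I set it down.
- **Bystanders:** the blower, jar and timer appear at the same pixel positions as at the start, judged by eye. The blue look-alike box and the pink and yellow bars were left alone.

The gripper was open and clear of everything when I handed in.

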